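# Gauge a batch of perfume vials in the clamping nest

## Task

Clamp the glass vials in the nest: pull the sprung knob up, turn it a quarter turn clockwise and let it snap down into the slot. Then check each vial's bore with the go pin, one after another from the pocket farthest from the knob: the pin goes all the way in to its handle's shoulder if the bore is sound; if it stops on the lip the vial is a reject, so do not force it. Put the pin back fully home in its stand and turn the knob back to its open slot while the vials are still in the nest, then put the sound vials in the cardboard tray and the rejects in the grey box, leaving the other things on the bench alone.

Things in the scene. Friction and masses are not known exactly. Their poses are not given: they have to be found in the camera images.
- nest: Clamping nest fixed to the bench: base plate 84 (x) x 256 (y) x 12 mm, origin at the centre of its underside. Four pockets in a row along y, floors at z = 12 mm, walls to 32 mm, 24 mm wide, front wall on the -x side, a sliding steel rail (top at 34 mm) on the +x side. Vials stand loose within 5 mm along x; the closing rail presses them to the front wall. The knob's axis is at x = -6, y = 98 mm.
- pocket1 (a point): Centre of the floor of pocket 1 (farthest from the knob) for a clamped vial, axes as the nest's. The pockets follow each other along y every 42 mm; the knob's axis lies 194 mm from this point along y.
- pocket4 (a point): The same for pocket 4 (nearest the knob); the knob's axis is another 68 mm on along y, its collar reaches 47 mm above the bench.
- knob_turn (a joint): Clamp knob angle (rad), growing clockwise from above: 0 = open (bar along the nest's x), 1.57 = clamped (bar along its y). The knob's cross pin sits 8 mm deep in the crossed slots of its collar, so it turns only when pulled up over 8 mm, then freely; let go within 0.15 rad of a slot it drops in, elsewhere it stays propped up. A cam drives the rail 7 mm.
- knob_lift (a joint): How far the knob is pulled up (m): 0 = fully down in a slot, 0.008 = propped on the collar, 0.013 = stop. A spring pulls it down with 4 N at 0 and 8 N at the stop.
- knob_grip (a point): Grip point of the knob, on its axis, turning with it: a black upright bar 46 mm long (along this point's x), 14 mm thick (along its y) and 24 mm tall. With the knob down this point is 68 mm above the bench, the bar's top 10 mm higher, its lower edge 14 mm lower. The bar's white mark points to the nest's front (-x) when open.
- pin: Go pin (plug gauge), steel, 60 g: a pin 8 mm diameter, 30 mm long, its last 3 mm tapering to 5 mm, under a handle 17 mm diameter, 55 mm long (85 mm in all). Origin at the tip, z up along it: the handle runs from z = 30 to 85 mm. In a sound vial it goes in until the handle's shoulder meets the lip. Starts standing in its stand.
- stand: Stand of the go pin, an aluminium block 56 x 56 x 40 mm fixed to the bench, origin at the centre of its underside, with one hole in the middle of its top, 10.2 mm diameter, 34 mm deep. When home the pin's shoulder rests on the block, its tip 10 mm above the bench.
- tray: Cardboard collecting tray for sound vials, loose, open, 160 (x) x 165 (y) x 45 mm, walls and floor 4 mm. Origin at the centre of its underside.
- reject_box: Grey plastic reject box, loose, open, 140 (x) x 160 (y) x 60 mm, walls and floor 4 mm. Origin at the centre of its underside. Tray and reject box change sides between starts.
- vial_a: Amber glass vial, open at the top, standing in pocket 1: body 22 mm diameter up to 42 mm, neck 15 mm, 60 mm tall, 22 g. Origin at the centre of its underside, z up through the mouth. Bore sound (9.8 mm, 36 mm deep) or undersize (4.8 mm: the pin stops on the lip, its tip at most 2 mm in); otherwise they look alike. May be absent (None); at most one vial in a pocket.
- vial_b: Amber glass vial, open at the top, standing in pocket 1: body 22 mm diameter up to 42 mm, neck 15 mm, 60 mm tall, 22 g. Origin at the centre of its underside, z up through the mouth. Bore sound (9.8 mm, 36 mm deep) or undersize (4.8 mm: the pin stops on the lip, its tip at most 2 mm in); otherwise they look alike. May be absent (None); at most one vial in a pocket.
- vial_c: Amber glass vial, open at the top, standing in pocket 2: body 22 mm diameter up to 42 mm, neck 15 mm, 60 mm tall, 22 g. Origin at the centre of its underside, z up through the mouth. Bore sound (9.8 mm, 36 mm deep) or undersize (4.8 mm: the pin stops on the lip, its tip at most 2 mm in); otherwise they look alike. May be absent (None); at most one vial in a pocket.
- vial_d: Amber glass vial, open at the top, standing in pocket 2: body 22 mm diameter up to 42 mm, neck 15 mm, 60 mm tall, 22 g. Origin at the centre of its underside, z up through the mouth. Bore sound (9.8 mm, 36 mm deep) or undersize (4.8 mm: the pin stops on the lip, its tip at most 2 mm in); otherwise they look alike. May be absent (None); at most one vial in a pocket.
- vial_e: Amber glass vial, open at the top, standing in pocket 3: body 22 mm diameter up to 42 mm, neck 15 mm, 60 mm tall, 22 g. Origin at the centre of its underside, z up through the mouth. Bore sound (9.8 mm, 36 mm deep) or undersize (4.8 mm: the pin stops on the lip, its tip at most 2 mm in); otherwise they look alike. May be absent (None); at most one vial in a pocket.
- vial_f: Amber glass vial, open at the top, standing in pocket 3: body 22 mm diameter up to 42 mm, neck 15 mm, 60 mm tall, 22 g. Origin at the centre of its underside, z up through the mouth. Bore sound (9.8 mm, 36 mm deep) or undersize (4.8 mm: the pin stops on the lip, its tip at most 2 mm in); otherwise they look alike. May be absent (None); at most one vial in a pocket.
- vial_g: Amber glass vial, open at the top, standing in pocket 4: body 22 mm diameter up to 42 mm, neck 15 mm, 60 mm tall, 22 g. Origin at the centre of its underside, z up through the mouth. Bore sound (9.8 mm, 36 mm deep) or undersize (4.8 mm: the pin stops on the lip, its tip at most 2 mm in); otherwise they look alike. May be absent (None); at most one vial in a pocket.
- vial_h: Amber glass vial, open at the top, standing in pocket 4: body 22 mm diameter up to 42 mm, neck 15 mm, 60 mm tall, 22 g. Origin at the centre of its underside, z up through the mouth. Bore sound (9.8 mm, 36 mm deep) or undersize (4.8 mm: the pin stops on the lip, its tip at most 2 mm in); otherwise they look alike. May be absent (None); at most one vial in a pocket.
- cap_jar: Bystander, loose, to be left alone: a small lidded jar 44 mm wide, 52 mm tall. Origin at the centre of its underside.
- loupe: Bystander, loose, to be left alone: a black loupe 38 mm wide, 34 mm tall. Origin at the centre of its underside.
- capped_vial: Bystander, loose, to be left alone: a full vial with a black cap, 22 mm wide, 66 mm tall. Origin at the centre of its underside.
- marker: Bystander, loose, to be left alone: a marker pen 110 mm long, lying (not always there). Origin at the centre of its underside.

How it is judged:
On the way, in this order (a step that is already met when the one before it is completed fails the run):
1. the knob is lifted, turned to the clamped slot and seated down in it (value of joint knob_turn above 1.42 rad and value of joint knob_lift below 0.0025 m), for 0.2 s.
2. vial_a: the pin has been in its bore to within 5 mm of the handle's shoulder (z of pin in the frame of vial_a below 0.035 m and horizontal distance between pin and vial_a below 0.006 m), for 0.1 s.
3. vial_b: the pin's tip has been set down on its undersize mouth (contact force between pin and vial_b above 0.4 N and z of pin in the frame of vial_b below 0.0615 m and horizontal distance between pin and vial_b below 0.006 m), for 0.05 s.
4. vial_c: the pin's tip has been set down on its undersize mouth (contact force between pin and vial_c above 0.4 N and z of pin in the frame of vial_c below 0.0615 m and horizontal distance between pin and vial_c below 0.006 m), for 0.05 s.
5. vial_d: the pin has been in its bore to within 5 mm of the handle's shoulder (z of pin in the frame of vial_d below 0.035 m and horizontal distance between pin and vial_d below 0.006 m), for 0.1 s.
6. vial_e: the pin has been in its bore to within 5 mm of the handle's shoulder (z of pin in the frame of vial_e below 0.035 m and horizontal distance between pin and vial_e below 0.006 m), for 0.1 s.
7. vial_f: the pin's tip has been set down on its undersize mouth (contact force between pin and vial_f above 0.4 N and z of pin in the frame of vial_f below 0.0615 m and horizontal distance between pin and vial_f below 0.006 m), for 0.05 s.
8. vial_g: the pin's tip has been set down on its undersize mouth (contact force between pin and vial_g above 0.4 N and z of pin in the frame of vial_g below 0.0615 m and horizontal distance between pin and vial_g below 0.006 m), for 0.05 s.
9. vial_h: the pin has been in its bore to within 5 mm of the handle's shoulder (z of pin in the frame of vial_h below 0.035 m and horizontal distance between pin and vial_h below 0.006 m), for 0.1 s.
10. the knob is back in the open slot, seated, with every vial still standing in its pocket (value of joint knob_turn below 0.15 rad and value of joint knob_lift below 0.0025 m and z of each of vial_a, vial_b, vial_c, vial_d, vial_e, vial_f, vial_g, vial_h in the frame of nest below 0.016 m), for 0.2 s.
At the end, for the whole second after the job is handed in: Knob seated in its open slot (turn below 0.15 rad, lift below 2.5 mm); pin upright in the stand's hole (within 4 mm of its centre, seated to within 4 mm); every sound vial at rest inside the tray and every undersize vial at rest inside the reject box, tray and box standing level (value of joint knob_turn below 0.15 rad and value of joint knob_lift below 0.0025 m and horizontal distance between pin and stand below 0.004 m and z of pin in the frame of stand below 0.014 m and angle between pin's own z axis and vertical below 0.12 rad and x of vial_a in the frame of tray between -0.076 and 0.076 m and y of vial_a in the frame of tray between -0.0785 and 0.0785 m and z of vial_a in the frame of tray between 0 and 0.04 m and linear speed of each of vial_a, vial_b, vial_c, vial_d, vial_e, vial_f, vial_g, vial_h below 0.03 m/s and x of vial_b in the frame of reject_box between -0.066 and 0.066 m and y of vial_b in the frame of reject_box between -0.076 and 0.076 m and z of vial_b in the frame of reject_box between 0 and 0.055 m and x of vial_c in the frame of reject_box between -0.066 and 0.066 m and y of vial_c in the frame of reject_box between -0.076 and 0.076 m and z of vial_c in the frame of reject_box between 0 and 0.055 m and x of vial_d in the frame of tray between -0.076 and 0.076 m and y of vial_d in the frame of tray between -0.0785 and 0.0785 m and z of vial_d in the frame of tray between 0 and 0.04 m and x of vial_e in the frame of tray between -0.076 and 0.076 m and y of vial_e in the frame of tray between -0.0785 and 0.0785 m and z of vial_e in the frame of tray between 0 and 0.04 m and x of vial_f in the frame of reject_box between -0.066 and 0.066 m and y of vial_f in the frame of reject_box between -0.076 and 0.076 m and z of vial_f in the frame of reject_box between 0 and 0.055 m and x of vial_g in the frame of reject_box between -0.066 and 0.066 m and y of vial_g in the frame of reject_box between -0.076 and 0.076 m and z of vial_g in the frame of reject_box between 0 and 0.055 m and x of vial_h in the frame of tray between -0.076 and 0.076 m and y of vial_h in the frame of tray between -0.0785 and 0.0785 m and z of vial_h in the frame of tray between 0 and 0.04 m and angle between each of tray, reject_box's own z axis and vertical below 0.1 rad); the robot touches nothing.
It fails at once if a bystander (jar, loupe, capped vial, marker) is moved more than 25 mm (distance of any of cap_jar, loupe, capped_vial, marker from where it was at the start of the episode above 0.025 m).
It fails at once if the pin is forced on a vial with more than 40 N (contact force between pin and vial_a above 40 N or contact force between pin and vial_b above 40 N or contact force between pin and vial_c above 40 N or contact force between pin and vial_d above 40 N or contact force between pin and vial_e above 40 N or contact force between pin and vial_f above 40 N or contact force between pin and vial_g above 40 N or contact force between pin and vial_h above 40 N).
Of vial_a, vial_b, marker only 1 to 1 are there at a start; the rules pass over those that are not, and their reading is None.
Of vial_c, vial_d only 1 to 1 are there at a start; the rules pass over those that are not, and their reading is None.
Of vial_e, vial_f only 1 to 1 are there at a start; the rules pass over those that are not, and their reading is None.
Of vial_g, vial_h only 1 to 1 are there at a start; the rules pass over those that are not, and their reading is None.
At some moment in a run one of tray, reject_box may be knocked a few centimetres aside while the robot is not near it.
It also fails if it takes over 210 s, if anything falls off the work surface, if the arm or the gripper's body presses on something with over 40 N, if the wrist force passes 120 N, or if a joint passes its speed limit or range.

## Robot

A 6-joint arm with a two-finger parallel gripper is mounted at the origin on the work surface. World frame = base frame: x ahead of the robot, y to its left, z up, the work surface at z = 0. Lengths are in m, angles in rad, forces in N, time in s.
With the tool pointing down it reaches from about 0.375 to 0.75 m from the base axis. Payload 9 kg.
Tool frame: the origin (TCP) lies at the very end of the fingers, on their centre line; the grasp point (between the pads) lies manip.grip_depth behind it (manip.grip_depth is the distance from the TCP to the grasp point, in m); z points along the fingers, y is the line along which they close (so a half turn about z gives the same grasp; the last joint's range is limited). The gripper opens to 85 mm and grips with 20 to 120 N. Pads are 22 mm wide; open, the fingers measure 114 mm over their backs; the gripper's body (76 mm by 85 mm) begins 54 mm behind the grasp point. The pads swing forward as they close: fully open they stand 13 mm farther back than shut.
Start: joints at [0.916, 0.104, 0.097, 1.564, 0, 1.353], TCP at [0.254, 0.544, 0.231] pointing down, gripper open.
Joint ranges: [-2.99, 2.99], [-0.84, 1.86], [-1.1, 1.16], [-1.84, 2.11], [-1.51, 1.56], [-3.14, 3.14]. Speed limits (rad/s): [2.22, 2.22, 2.57, 3.14, 3.14, 3.14].

## Interface

Orientations are given as a unit quaternion [x, y, z, w].
In Python, from cell import manip gives the robot as it stands.
- The arm moves only by the tool apply_moves, never from a script. Its argument "rows" is a list of rows, each an object of numbers: "rx", "ry", "rz": the turn, a rotation vector about the tool's x, y, z in rad; "tx", "ty", "tz": the shift along the tool's x, y, z in mm; "jaw": the opening, from 0 (shut) to 1 (fully open). A call has 1 to 10 rows; each row shifts and turns the commanded pose from where the row before left it, along the tool's axes as they then stand; what a row does not reach is not made up. A row lasts 1/12 s, in which the tool goes at most 41.7 mm and 7.16 degrees, less where a joint would pass 70% of its speed; a pose out of reach is approached as far as the arm can. A call with a gripper value outside its range is refused whole. The fingers move at their own pace and stop on an object; "squeeze" is the grip in N (left out, the last holds). Time passes only in rows, so rows that do not move let the fingers close. It gives the time, the measured TCP pose, the force, the opening and the grip force at its end, in the units of the state.
- manip.observe(): the state, without advancing time (a new reading comes with each control period).
- manip.snapshot(name): name is "scene" or "top"; returns the picture (480x640x3 uint8, red, green, blue); there is no depth.
- manip.camera_model(name): a dict with "fx", "fy", "cx", "cy" (pixels), "world_from_camera" (4x4, takes a point from camera to world coordinates). Camera axes: x right, y down, z forward; pixel columns grow to the right and rows downward; lengths in m; the calibration is good to about 2 mm. A picture is of the moment at which its call begins. camera_model takes no time and is no camera call.
- manip.close_job(): hands the job in; it is judged then, once.
Trained networks look in the newest picture that a camera, given by its name, has taken for a name from the list of things; names that differ only in an ending like _2 or _b are one class to them, and where a whole thing is asked for, a point or a joint stands for the part that bears it (a point fixed in the world has none). Each returns a list of dicts, best first, with "score" (0 to 1); they miss things now and then, are a little off and sometimes report something else, mostly with a low value. They report only what shows in the picture. A call takes as long as a camera call.
- manip.spot_in(label, camera): "rect" ([left, top, right, bottom] as shares, 0 to 1, of the picture: columns of its width, rows of its height, round what is visible of it).
- manip.mark_of(label, camera): "centre" ([row, column] as shares, 0 to 1, of the picture: columns of its width, rows of its height: a listed point, or the origin of a listed thing).
The state is a dict: "clock": time; "qpos": joint angles; "joint_velocities": joint speeds; "joint_torque": joint torques, N m; "position": TCP position; "tcp_rot": TCP orientation; "wrist_force": force on the tool from outside, world axes, zero at the start; "moment": the same for the moment, N m; "grip_width": finger opening in m; "grip_force": force on a finger pad.
Only numpy, scipy, OpenCV 4.12 (cv2) and the standard library are available. Lean on these libraries where they do the work, as an engineer would, in place of code of your own. Each camera call takes 0.05 s, during which the arm holds its last target. There are 200 camera calls.

## Working session

There is one attempt and no reset: what is moved stays moved. The work goes in short steps, Python scripts to look and compute and a tool call to move; the robot and the scene stay as the last step left them, time stands still between calls to the robot, and variables do not carry over. Pictures are saved under pics/ and viewed, at most 14 in all, crops included, and the job is handed in when it is done.

Besides the shell and the picture viewer there is one more tool, called after "Emit:" as name(argument=value, ...), one argument or row to a line, values as JSON. apply_moves: Moves the arm, as the interface text tells. Its arguments: {"type":"object","properties":{"rows":{"type":"array","items":{"type":"object","properties":{"rx":{"type":"number"},"ry":{"type":"number"},"rz":{"type":"number"},"tx":{"type":"number"},"ty":{"type":"number"},"tz":{"type":"number"},"jaw":{"type":"number"}}}},"squeeze":{"type":"number"}},"required":["rows"]}

```bash
ls; mkdir -p pics; python3 - <<'E'
from cell import manip
import cv2,numpy as np
print(manip.observe(), manip.grip_depth)
for c in("scene","top"):
    im=manip.snapshot(c); cv2.imwrite(f"pics/{c}0.png",im[...,::-1]); print(c,manip.camera_model(c))
    for l in["nest","pocket1","pocket4","knob_grip","pin","stand","tray","reject_box","vial_a","cap_jar","loupe","capped_vial","marker"]:
        r=manip.mark_of(l,c)
        print(l,[(round(d["score"],2),[round(d["centre"][1]*640,1),round(d["centre"][0]*480,1)]) for d in r[:5]])
E
```

```text
pics
{'clock': 0.0, 'qpos': array([ 9.16282471e-01,  1.04709288e-01,  9.64629679e-02,  1.56393407e+00,
       -1.01766172e-05,  1.35311228e+00]), 'joint_velocities': array([ 0.00061298,  0.00025745,  0.00082729, -0.00094694,  0.00078389,
        0.00036656]), 'joint_torque': array([ 9.80269688e-04, -5.56931233e+01,  5.03648329e+01,  1.68331544e-02,
       -2.78039979e-04,  9.61632907e-06]), 'position': array([0.25360808, 0.5433799 , 0.23051303]), 'tcp_rot': array([ 2.16682404e-01,  9.76241905e-01, -6.29412127e-04, -2.87707180e-04]), 'wrist_force': array([ 0.28998186, -0.51018824,  0.72166439]), 'moment': array([ 0.00819578, -0.04584954,  0.03541304]), 'grip_force': 0.0, 'grip_width': 0.08560803369844941} 0.0187
scene {'fx': 442.27087326747085, 'fy': 442.27087326747085, 'cx': 319.5708382217047, 'cy': 240.97953693961205, 'world_from_camera': array([[ 0.78545267,  0.48375885, -0.38605891,  0.83729916],
       [ 0.61867855, -0.63116485,  0.46783307, -0.3728087 ],
       [-0.01734843, -0.6063071 , -0.79504134,  0.71480153],
       [ 0.        ,  0.        ,  0.        ,  1.        ]])}
ne
[... 1180 characters left out ...]
0.71, [359.5, 265.6]), (0.71, [403.4, 168.2]), (0.6, [310.3, 266.6]), (0.23, [263.8, 261.7])]
pocket1 [(0.81, [364.0, 269.1]), (0.74, [296.6, 267.5])]
pocket4 [(0.81, [364.0, 269.1]), (0.74, [296.6, 267.5])]
knob_grip [(0.55, [265.8, 263.1])]
pin [(0.41, [293.4, 169.1])]
stand [(0.68, [320.7, 263.4]), (0.55, [291.7, 170.2]), (0.29, [340.0, 266.5])]
tray [(0.69, [497.4, 275.8])]
reject_box [(0.67, [133.7, 252.4])]
vial_a [(0.72, [361.8, 265.3]), (0.6, [301.4, 267.9]), (0.57, [317.6, 262.7]), (0.52, [341.5, 266.8]), (0.48, [294.7, 169.0])]
cap_jar [(0.87, [222.6, 166.0])]
loupe [(0.7, [406.7, 167.4]), (0.49, [262.8, 261.0])]
capped_vial [(0.71, [391.7, 323.3]), (0.2, [342.1, 267.3])]
marker []
```

View pics/top0.png

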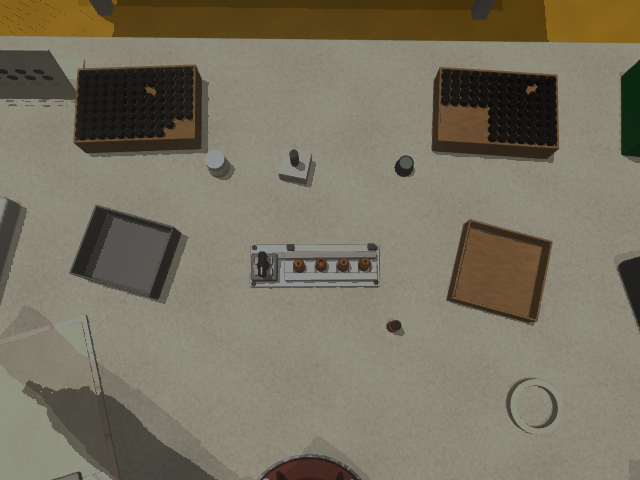

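View pics/scene0.png

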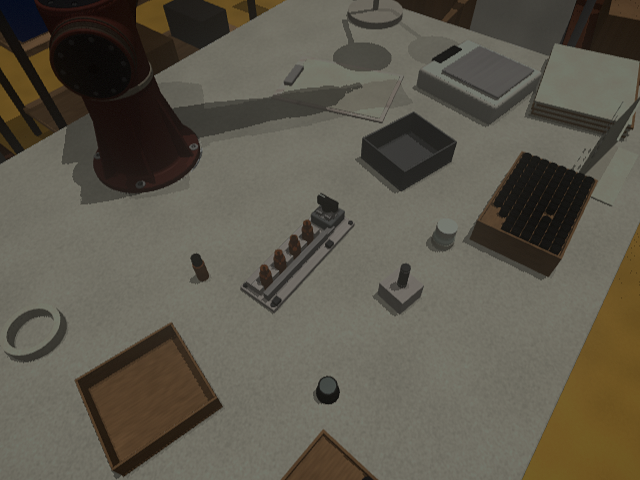

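```bash
cat > h.py <<'E'
from cell import manip
import cv2,numpy as np
def ray(c,u,v):
    m=manip.camera_model(c);T=m["world_from_camera"]
    d=T[:3,:3]@np.array([(u-m["cx"])/m["fx"],(v-m["cy"])/m["fy"],1]);return T[:3,3],d
def onz(c,u,v,z):
    o,d=ray(c,u,v);return (o+d*(z-o[2])/d[2])
def proj(c,P):
    m=manip.camera_model(c);T=np.linalg.inv(m["world_from_camera"]);p=T[:3,:3]@np.asarray(P)+T[:3,3]
    return np.array([m["fx"]*p[0]/p[2]+m["cx"],m["fy"]*p[1]/p[2]+m["cy"]])
def tri(a,b):
    (o1,d1),(o2,d2)=ray(*a),ray(*b);A=np.stack([d1,-d2],1);s=np.linalg.lstsq(A,o2-o1,rcond=None)[0]
    p,q=o1+s[0]*d1,o2+s[1]*d2;return (p+q)/2,np.linalg.norm(p-q)
def snap(c,name=None,crop=None,k=1):
    im=manip.snapshot(c)
    if name:
        o=im[...,::-1]
        if crop: x0,y0,x1,y1=crop;o=cv2.resize(o[y0:y1,x0:x1],None,fx=k,fy=k,interpolation=cv2.INTER_CUBIC)
        cv2.imwrite("pics/"+name,o)
    return im
def st():
    s=manip.observe();print("t%.2f"%s["clock"],"pos",s["position"].round(4),"q",s["tcp_rot"].round(4),"F",s["wrist_force"].round(1),"w %.4f g %.1f"%(s["grip_width"],s["grip_force"]));return s
E
python3 - <<'E'
from h import *
t=cv2.imread("pics/top0.png");s=cv2.imread("pics/scene0.png")
a=cv2.resize(t[150:300,240:400],None,fx=5,fy=5,interpolation=cv2.INTER_CUBIC)[:600]
b=cv2.resize(t[150:200,240:440],None,fx=4,fy=4)
# a: nest only
a=cv2.resize(t[235:295,245:390],None,fx=5.5,fy=5.5,interpolation=cv2.INTER_CUBIC)
p=cv2.resize(t[145:190,260:330],None,fx=5,fy=5,interpolation=cv2.INTER_CUBIC)
out=np.zeros((600,798,3),np.uint8);out[:330,:797]=a[:330,:797];out[340:565,:350]=p[:225]
cv2.imwrite("pics/topc.png",out)
cv2.imwrite("pics/scc.png",cv2.resize(s[180:320,230:430],None,fx=4,fy=4,interpolation=cv2.INTER_CUBIC))
E
```

```text
(no output)
```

View pics/topc.png

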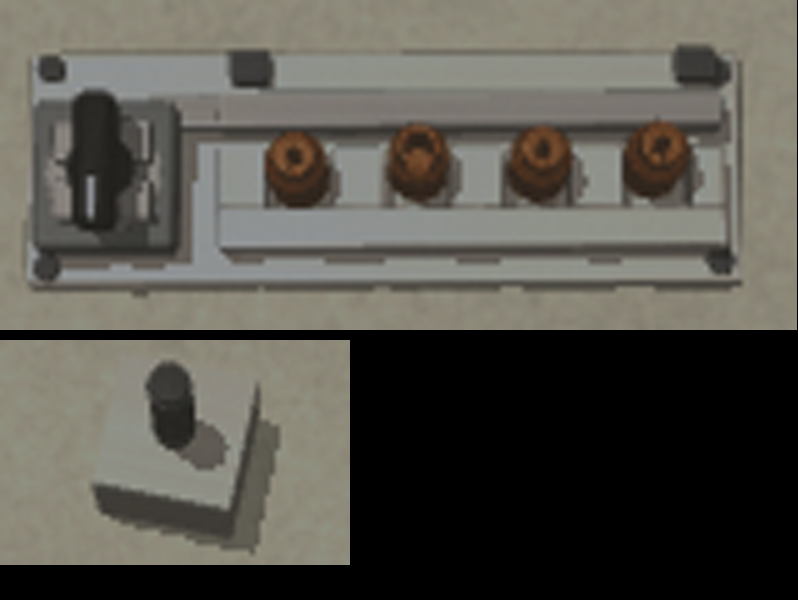

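View pics/scc.png

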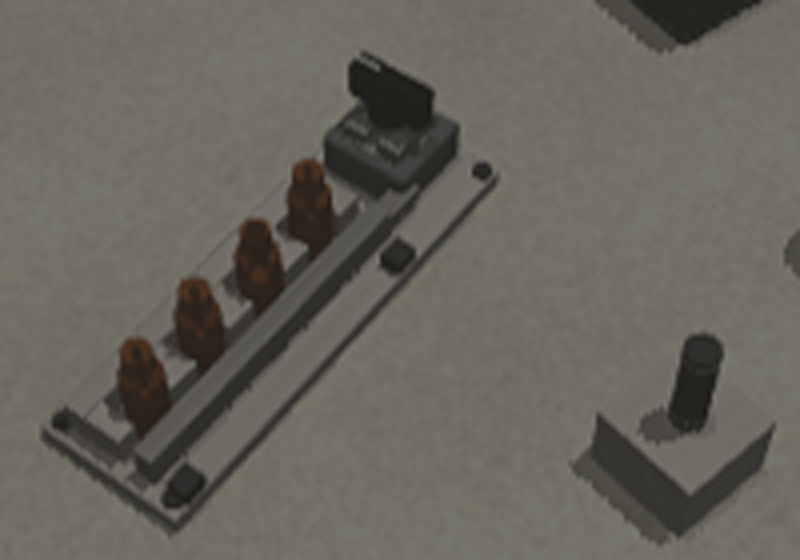

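```bash
cat > fit.py <<'E'
from h import *
from scipy.optimize import least_squares
T=lambda x,y:("top",(x+.5)/5.5-.5+245,(y+.5)/5.5-.5+235)
P=lambda x,y:("top",(x+.5)/5-.5+260,(y+.5)/5-.5+145)
S=lambda x,y:("scene",(x+.5)/4-.5+230,(y+.5)/4-.5+180)
E
python3 - <<'E'
from fit import *
obs=[(T(31,53),(42,128)),(T(741,53),(42,-128)),(T(741,284),(-42,-128)),(T(30,285),(-42,128)),(S(497,176),(42,128)),(S(44,430),(-42,-128)),(S(177,525),(42,-128))]
def f(p,sel):
    c,s=np.cos(p[2]),np.sin(p[2]);r=[]
    for (cam,u,v),(a,b) in obs:
        if cam not in sel: continue
        w=[p[0]+(c*a-s*b)/1e3,p[1]+(s*a+c*b)/1e3,.012];r+=list(proj(cam,w)-[u,v])
    return r
for sel in(["top"],["scene"],["top","scene"]):
    r=least_squares(f,[.3,0,0],args=(sel,));print(sel,r.x.round(4),r.fun.round(1))
x,y,t=r.x
print("knob",x+np.cos(t)*-.006-np.sin(t)*.098,y+np.sin(t)*-.006+np.cos(t)*.098)
print("knobbar top",onz(*T(94,158),.078),onz(*S(393,82),.078))
print("pin top",onz(*P(168,42),.095),onz(*S(704,349),.095),tri(P(168,42),S(704,349)))
print("pin base",onz(*P(176,98),.040),onz(*S(690,420),.040))
for a,b in zip([(295,155),(417,145),(543,150),(660,147)],[(307,165),(256,225),(195,285),(135,346)]):
    print("vial",onz(*T(*a),.072).round(4),onz(*S(*b),.072).round(4),tri(T(*a),S(*b)))
for l,zc in(("tray",0),("reject_box",0)):
    for c in("top","scene"):
        print(l,[ (d["score"],onz(c,d["centre"][1]*640,d["centre"][0]*480,zc).round(3)) for d in manip.mark_of(l,c)[:2]])
E
```

```text
['top'] [ 0.4813 -0.0058  0.0116] [ 0.2 -0.  -0.2 -0.1  0.8  0.1 -0.8 -0. ]
['scene'] [ 0.4846 -0.0059  0.0198] [ 1.  -1.2 -1.   0.2  0.1  0.5]
['top', 'scene'] [ 0.4827 -0.0057  0.0172] [ 0.  -0.4 -0.4 -1.1  0.8 -1.  -0.7 -0.4  0.4 -1.6 -1.8 -0.5 -0.9 -0.2]
knob 0.4750440701386756 0.09214495305350462
knobbar top [0.47343705 0.0918052  0.078     ] [0.47900512 0.09035139 0.078     ]
pin top [0.68336001 0.03707446 0.095     ] [0.6850045  0.03690763 0.095     ] (array([0.68432469, 0.03750454, 0.09344334]), np.float64(0.0009898159195933151))
pin base [0.68024558 0.03635424 0.04      ] [0.68654505 0.03691727 0.04      ]
vial [0.4761 0.0244 0.072 ] [0.4757 0.0279 0.072 ] (array([0.47648984, 0.02523123, 0.07461731]), np.float64(0.0023530530192312524))
vial [ 0.48   -0.0169  0.072 ] [ 0.4798 -0.0144  0.072 ] (array([ 0.48029521, -0.01615941,  0.07380324]), np.float64(0.001793046939534883))
vial [ 0.4788 -0.0596  0.072 ] [ 0.4801 -0.0573  0.072 ] (array([ 0.47953475, -0.05852897,  0.07225756]), np.float64(0.002629680196351263))
vial [ 0.4802 -0.0993  0.072 ] [ 0.4812 -0.0983  0.072 ] (array([ 0.48066804, -0.09873338,  0.07178451]), np.float64(0.0013390985570927978))
tray [(0.69, array([ 0.466, -0.369,  0.   ]))]
tray [(0.74, array([ 0.473, -0.363,  0.   ])), (0.58, array([0.507, 0.374, 0.   ]))]
reject_box [(0.67, array([0.505, 0.357, 0.   ]))]
reject_box [(0.91, array([0.497, 0.373, 0.   ]))]
```

Emit:
apply_moves(
  rows=[
    {"rz": -0.11,"jaw": 0.45},
    {"rz": -0.11},
    {"rz": -0.11},
    {"rz": -0.107},
    {"tx": -15,"ty": -30},
    {"tx": -15,"ty": -30},
    {"tx": -15,"ty": -30},
    {"tx": -15,"ty": -30},
    {"tx": -15,"ty": -30},
    {"tx": -15,"ty": -30},
  ],
)

```text
invalid input
```

Emit:
apply_moves(
  rows=[
    {"tx": -15,"ty": -30},
    {"tx": -15,"ty": -30},
    {"tx": -15,"ty": -30},
    {"tx": -15,"ty": -30},
    {"tx": -15,"ty": -30},
    {"tx": -15,"ty": -30},
    {"tx": -14,"ty": -30},
    {"tx": -14,"ty": -30},
    {"tx": -14,"ty": -30},
    {},
  ],
)

```text
invalid input
```

Emit:
apply_moves(
  rows=[
    {"rx": 0,"ry": 0,"rz": -0.11,"tx": 0,"ty": 0,"tz": 0,"jaw": 0.45},
    {"rx": 0,"ry": 0,"rz": -0.11,"tx": 0,"ty": 0,"tz": 0,"jaw": 0.45},
  ],
  squeeze=60,
)

```text
clock: 1.77
position: [0.2538, 0.5437, 0.2314]
tcp_rot: [0.106, 0.994, 0.0, 0.0]
wrist_force: [-0.5, 1.1, -0.3]
grip_width: 0.0638
grip_force: 0.0
```

Emit:
apply_moves(
  rows=[
    {"rz": -0.11,"jaw": 0.45},
    {"rz": -0.107,"jaw": 0.45},
    {"tx": -15,"ty": -30,"jaw": 0.45},
  ],
  squeeze=60,
)

```text
invalid input
```

Emit:
apply_moves(
  rows=[
    {"tx": -15,"ty": -30,"tz": 0,"rx": 0,"ry": 0,"rz": 0},
  ],
)

```text
invalid input
```

Emit:
apply_moves(
  rows=[
    {"tx": 0,"ty": 0,"tz": 0,"rx": 0,"ry": 0,"rz": -0.11,"jaw": 0.45},
    {"tx": 0,"ty": 0,"tz": 0,"rx": 0,"ry": 0,"rz": -0.107,"jaw": 0.45},
    {"tx": -15,"ty": -30,"tz": 0,"rx": 0,"ry": 0,"rz": 0,"jaw": 0.45},
    {"tx": -15,"ty": -30,"tz": 0,"rx": 0,"ry": 0,"rz": 0,"jaw": 0.45},
    {"tx": -15,"ty": -30,"tz": 0,"rx": 0,"ry": 0,"rz": 0,"jaw": 0.45},
    {"tx": -15,"ty": -30,"tz": 0,"rx": 0,"ry": 0,"rz": 0,"jaw": 0.45},
    {"tx": -15,"ty": -30,"tz": 0,"rx": 0,"ry": 0,"rz": 0,"jaw": 0.45},
    {"tx": -15,"ty": -30,"tz": 0,"rx": 0,"ry": 0,"rz": 0,"jaw": 0.45},
    {"tx": -15,"ty": -30,"tz": 0,"rx": 0,"ry": 0,"rz": 0,"jaw": 0.45},
  ],
)

```text
clock: 2.52
position: [0.3593, 0.3323, 0.2314]
tcp_rot: [-0.0, 1.0, 0.0, 0.0]
wrist_force: [1.2, 0.8, -0.3]
grip_width: 0.0384
grip_force: 0.0
```

Emit:
apply_moves(
  rows=[
    {"tx": -15,"ty": -30,"tz": 0,"rx": 0,"ry": 0,"rz": 0,"jaw": 0.45},
    {"tx": -15,"ty": -30,"tz": 0,"rx": 0,"ry": 0,"rz": 0,"jaw": 0.45},
    {"tx": -15,"ty": -30,"tz": 0,"rx": 0,"ry": 0,"rz": 0,"jaw": 0.45},
    {"tx": -15,"ty": -30,"tz": 0,"rx": 0,"ry": 0,"rz": 0,"jaw": 0.45},
    {"tx": -15,"ty": -30,"tz": 0,"rx": 0,"ry": 0,"rz": 0,"jaw": 0.45},
    {"tx": -15,"ty": -30,"tz": 10,"rx": 0,"ry": 0,"rz": 0,"jaw": 0.45},
    {"tx": -14,"ty": -30,"tz": 15,"rx": 0,"ry": 0,"rz": 0,"jaw": 0.45},
    {"tx": -14,"ty": -30,"tz": 20,"rx": 0,"ry": 0,"rz": 0,"jaw": 0.45},
    {"tx": 0,"ty": 0,"tz": 20,"rx": 0,"ry": 0,"rz": 0,"jaw": 0.45},
    {"tx": 0,"ty": 0,"tz": 20,"rx": 0,"ry": 0,"rz": 0,"jaw": 0.45},
  ],
)

```text
clock: 3.35
position: [0.4776, 0.0919, 0.1455]
tcp_rot: [0.002, 1.0, -0.0, 0.0]
wrist_force: [0.4, 0.2, 0.3]
grip_width: 0.0384
grip_force: 0.0
```

Emit:
apply_moves(
  rows=[
    {"tx": 3,"ty": 0,"tz": 20,"rx": 0,"ry": 0,"rz": 0,"jaw": 0.45},
    {"tx": 0,"ty": 0,"tz": 20,"rx": 0,"ry": 0,"rz": 0,"jaw": 0.45},
    {"tx": 0,"ty": 0,"tz": 20,"rx": 0,"ry": 0,"rz": 0,"jaw": 0.45},
    {"tx": 0,"ty": 0,"tz": 20,"rx": 0,"ry": 0,"rz": 0,"jaw": 0.45},
    {"tx": 0,"ty": 0,"tz": 10,"rx": 0,"ry": 0,"rz": 0,"jaw": 0.45},
    {"tx": 0,"ty": 0,"tz": 0,"rx": 0,"ry": 0,"rz": 0,"jaw": 0.0},
    {"tx": 0,"ty": 0,"tz": 0,"rx": 0,"ry": 0,"rz": 0,"jaw": 0.0},
    {"tx": 0,"ty": 0,"tz": 0,"rx": 0,"ry": 0,"rz": 0,"jaw": 0.0},
    {"tx": 0,"ty": 0,"tz": 0,"rx": 0,"ry": 0,"rz": 0,"jaw": 0.0},
    {"tx": 0,"ty": 0,"tz": 0,"rx": 0,"ry": 0,"rz": 0,"jaw": 0.0},
  ],
  squeeze=60,
)

```text
clock: 4.18
position: [0.4739, 0.0936, 0.0569]
tcp_rot: [-0.0, 1.0, -0.0, -0.0]
wrist_force: [-3.0, -2.3, -0.8]
grip_width: 0.0125
grip_force: 63.2
```

Emit:
apply_moves(
  rows=[
    {"tx": 0,"ty": 1.5,"tz": -4,"rx": 0,"ry": 0,"rz": 0,"jaw": 0.0},
    {"tx": 0,"ty": 0,"tz": -4,"rx": 0,"ry": 0,"rz": 0,"jaw": 0.0},
    {"tx": 0,"ty": 0,"tz": -3,"rx": 0,"ry": 0,"rz": 0,"jaw": 0.0},
    {"tx": 0,"ty": 0,"tz": 0,"rx": 0,"ry": 0,"rz": 0,"jaw": 0.0},
  ],
)

```text
clock: 4.52
position: [0.4739, 0.0939, 0.0678]
tcp_rot: [0.0, 1.0, -0.002, -0.0]
wrist_force: [-1.9, -9.1, -8.1]
grip_width: 0.0125
grip_force: 62.4
```

Emit:
apply_moves(
  rows=[
    {"tx": 0,"ty": -1.8,"tz": 0,"rx": 0,"ry": 0,"rz": 0.115,"jaw": 0.0},
    {"tx": 0,"ty": 0,"tz": 0,"rx": 0,"ry": 0,"rz": 0.115,"jaw": 0.0},
    {"tx": 0,"ty": 0,"tz": 0,"rx": 0,"ry": 0,"rz": 0.115,"jaw": 0.0},
    {"tx": 0,"ty": 0,"tz": 0,"rx": 0,"ry": 0,"rz": 0.115,"jaw": 0.0},
    {"tx": 0,"ty": 0,"tz": 0,"rx": 0,"ry": 0,"rz": 0.115,"jaw": 0.0},
    {"tx": 0,"ty": 0,"tz": 0,"rx": 0,"ry": 0,"rz": 0.115,"jaw": 0.0},
    {"tx": 0,"ty": 0,"tz": 0,"rx": 0,"ry": 0,"rz": 0.115,"jaw": 0.0},
    {"tx": 0,"ty": 0,"tz": 0,"rx": 0,"ry": 0,"rz": 0.115,"jaw": 0.0},
  ],
)

```text
clock: 5.18
position: [0.474, 0.0937, 0.0673]
tcp_rot: [0.446, 0.895, 0.0, -0.0]
wrist_force: [-0.3, 0.2, -8.6]
grip_width: 0.0129
grip_force: 62.3
```

Emit:
apply_moves(
  rows=[
    {"tx": 0,"ty": 0,"tz": 0,"rx": 0,"ry": 0,"rz": 0.115,"jaw": 0.0},
    {"tx": 0,"ty": 0,"tz": 0,"rx": 0,"ry": 0,"rz": 0.115,"jaw": 0.0},
    {"tx": 0,"ty": 0,"tz": 0,"rx": 0,"ry": 0,"rz": 0.115,"jaw": 0.0},
    {"tx": 0,"ty": 0,"tz": 0,"rx": 0,"ry": 0,"rz": 0.115,"jaw": 0.0},
    {"tx": 0,"ty": 0,"tz": 0,"rx": 0,"ry": 0,"rz": 0.115,"jaw": 0.0},
    {"tx": 0,"ty": 0,"tz": 0,"rx": 0,"ry": 0,"rz": 0.07,"jaw": 0.0},
    {"tx": 0,"ty": 0,"tz": 0,"rx": 0,"ry": 0,"rz": 0,"jaw": 0.0},
  ],
)

```text
clock: 5.77
position: [0.4742, 0.0937, 0.0674]
tcp_rot: [0.706, 0.708, 0.0, 0.0]
wrist_force: [1.3, -1.0, -7.6]
grip_width: 0.0126
grip_force: 62.3
```

Emit:
apply_moves(
  rows=[
    {"tx": 0,"ty": 0,"tz": 4,"rx": 0,"ry": 0,"rz": 0,"jaw": 0.0},
    {"tx": 0,"ty": 0,"tz": 4,"rx": 0,"ry": 0,"rz": 0,"jaw": 0.0},
    {"tx": 0,"ty": 0,"tz": 3,"rx": 0,"ry": 0,"rz": 0,"jaw": 0.0},
    {"tx": 0,"ty": 0,"tz": 0,"rx": 0,"ry": 0,"rz": 0,"jaw": 0.0},
  ],
)

```text
clock: 6.1
position: [0.4742, 0.0936, 0.0569]
tcp_rot: [0.704, 0.71, 0.0, 0.0]
wrist_force: [-1.5, 1.5, -0.6]
grip_width: 0.0125
grip_force: 63.4
```

Emit:
apply_moves(
  rows=[
    {"tx": 0,"ty": 0,"tz": 0,"rx": 0,"ry": 0,"rz": 0,"jaw": 0.3},
    {"tx": 0,"ty": 0,"tz": 0,"rx": 0,"ry": 0,"rz": 0,"jaw": 0.5},
    {"tx": 0,"ty": 0,"tz": 0,"rx": 0,"ry": 0,"rz": 0,"jaw": 0.5},
    {"tx": 0,"ty": 0,"tz": -20,"rx": 0,"ry": 0,"rz": 0,"jaw": 0.5},
    {"tx": 0,"ty": 0,"tz": -30,"rx": 0,"ry": 0,"rz": 0,"jaw": 0.5},
    {"tx": 0,"ty": 0,"tz": -30,"rx": 0,"ry": 0,"rz": 0,"jaw": 0.5},
    {"tx": 0,"ty": 20,"tz": -20,"rx": 0,"ry": 0,"rz": 0,"jaw": 0.5},
    {"tx": 0,"ty": 30,"tz": 0,"rx": 0,"ry": 0,"rz": 0,"jaw": 0.5},
    {"tx": 0,"ty": 30,"tz": 0,"rx": 0,"ry": 0,"rz": 0,"jaw": 0.5},
    {"tx": 0,"ty": 30,"tz": 0,"rx": 0,"ry": 0,"rz": 0,"jaw": 0.5},
  ],
)

```text
clock: 6.93
position: [0.5859, 0.094, 0.1572]
tcp_rot: [0.705, 0.709, 0.001, 0.001]
wrist_force: [0.1, 0.5, 0.4]
grip_width: 0.0423
grip_force: 0.0
```

Emit:
apply_moves(
  rows=[
    {"tx": -14,"ty": 25,"tz": 0,"rx": 0,"ry": 0,"rz": 0,"jaw": 0.5},
    {"tx": -14,"ty": 25,"tz": 0,"rx": 0,"ry": 0,"rz": 0,"jaw": 0.5},
    {"tx": -14,"ty": 25,"tz": 0,"rx": 0,"ry": 0,"rz": 0,"jaw": 0.5},
    {"tx": -13,"ty": 23,"tz": 0,"rx": 0,"ry": 0,"rz": 0,"jaw": 0.5},
    {"tx": 0,"ty": 0,"tz": 20,"rx": 0,"ry": 0,"rz": 0,"jaw": 0.5},
    {"tx": 0,"ty": 0,"tz": 20,"rx": 0,"ry": 0,"rz": 0,"jaw": 0.5},
    {"tx": 0,"ty": 0,"tz": 10,"rx": 0,"ry": 0,"rz": 0,"jaw": 0.5},
    {"tx": 0,"ty": 0,"tz": 0,"rx": 0,"ry": 0,"rz": 0,"jaw": 0.5},
  ],
)

```text
clock: 7.6
position: [0.6806, 0.0399, 0.1031]
tcp_rot: [0.705, 0.709, -0.001, -0.002]
wrist_force: [0.2, 0.3, -0.2]
grip_width: 0.043
grip_force: 0.0
```

```bash
python3 - <<'E'
from h import *
st()
a=snap("top");b=snap("scene")
A=cv2.resize(a[130:210,250:350,::-1],None,fx=4,fy=4,interpolation=cv2.INTER_CUBIC)
B=cv2.resize(b[230:320,350:450,::-1],None,fx=4,fy=4,interpolation=cv2.INTER_CUBIC)
o=np.zeros((360,800,3),np.uint8);o[:320,:400]=A;o[:360,400:]=B;cv2.imwrite("pics/a1.png",o)
for c in("top","scene"):
  for l in("knob_grip","pocket1","vial_a"): print(c,l,[(round(d["score"],2),np.round([d["centre"][1]*640,d["centre"][0]*480],1)) for d in manip.mark_of(l,c)[:5]])
E
```

```text
t7.60 pos [0.6806 0.0399 0.1031] q [ 0.705   0.7092 -0.0014 -0.0018] F [ 0.2  0.3 -0.2] w 0.0430 g 0.0
top knob_grip []
top pocket1 [(0.63, array([362.9, 269.7])), (0.56, array([298.9, 268.3]))]
top vial_a [(0.66, array([364.2, 268.1])), (0.57, array([318. , 265.4])), (0.55, array([299.5, 268.3])), (0.48, array([339.7, 267.8]))]
scene knob_grip []
scene pocket1 [(0.75, array([302.4, 242.5])), (0.67, array([264.6, 282.7]))]
scene vial_a [(0.63, array([279.7, 268. ])), (0.58, array([263.2, 280.2])), (0.54, array([292.8, 253.7])), (0.49, array([306.4, 239.5]))]
```

View pics/a1.png

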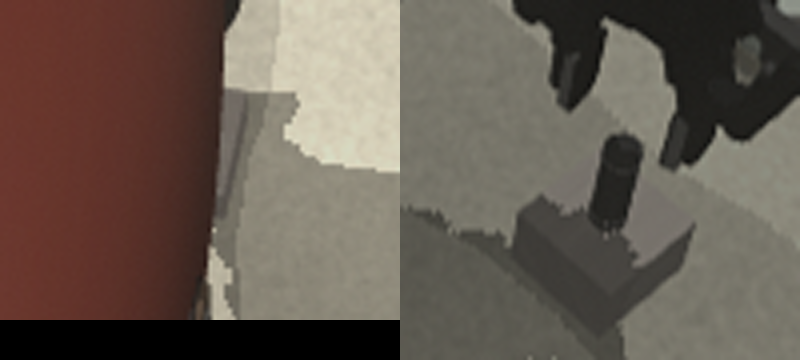

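Emit:
apply_moves(
  rows=[
    {"tx": -1,"ty": 3,"tz": 20,"rx": 0,"ry": 0,"rz": 0,"jaw": 0.5},
    {"tx": 0,"ty": 0,"tz": 20,"rx": 0,"ry": 0,"rz": 0,"jaw": 0.5},
    {"tx": 0,"ty": 0,"tz": 13,"rx": 0,"ry": 0,"rz": 0,"jaw": 0.5},
    {"tx": 0,"ty": 0,"tz": 0,"rx": 0,"ry": 0,"rz": 0,"jaw": 0.1},
    {"tx": 0,"ty": 0,"tz": 0,"rx": 0,"ry": 0,"rz": 0,"jaw": 0.0},
    {"tx": 0,"ty": 0,"tz": 0,"rx": 0,"ry": 0,"rz": 0,"jaw": 0.0},
    {"tx": 0,"ty": 0,"tz": 0,"rx": 0,"ry": 0,"rz": 0,"jaw": 0.0},
    {"tx": 0,"ty": 0,"tz": 0,"rx": 0,"ry": 0,"rz": 0,"jaw": 0.0},
  ],
  squeeze=40,
)

```text
clock: 8.67
position: [0.6851, 0.0388, 0.0541]
tcp_rot: [0.705, 0.709, -0.0, -0.0]
wrist_force: [-3.7, 0.7, 0.1]
grip_width: 0.0161
grip_force: 39.3
```

Emit:
apply_moves(
  rows=[
    {"tx": 0,"ty": -1,"tz": 0,"rx": 0,"ry": 0,"rz": 0,"jaw": 0.0},
    {"tx": 0,"ty": 0,"tz": 0,"rx": 0,"ry": 0,"rz": 0,"jaw": 0.0},
  ],
)

```text
clock: 8.83
position: [0.6848, 0.0387, 0.0542]
tcp_rot: [0.705, 0.709, 0.001, 0.001]
wrist_force: [-1.9, 0.4, -0.0]
grip_width: 0.016
grip_force: 39.2
```

Emit:
apply_moves(
  rows=[
    {"tx": 0,"ty": -1,"tz": 0,"rx": 0,"ry": 0,"rz": 0,"jaw": 0.0},
    {"tx": 0,"ty": 0,"tz": -10,"rx": 0,"ry": 0,"rz": 0,"jaw": 0.0},
    {"tx": 0,"ty": 0,"tz": -15,"rx": 0,"ry": 0,"rz": 0,"jaw": 0.0},
    {"tx": 0,"ty": 0,"tz": -20,"rx": 0,"ry": 0,"rz": 0,"jaw": 0.0},
    {"tx": 0,"ty": 0,"tz": -20,"rx": 0,"ry": 0,"rz": 0,"jaw": 0.0},
    {"tx": 0,"ty": 0,"tz": -17,"rx": 0,"ry": 0,"rz": 0,"jaw": 0.0},
    {"tx": 0,"ty": 0,"tz": 0,"rx": 0,"ry": 0,"rz": 0,"jaw": 0.0},
  ],
)

```text
clock: 9.42
position: [0.6857, 0.0383, 0.141]
tcp_rot: [0.705, 0.709, 0.002, 0.003]
wrist_force: [0.1, -0.9, 0.4]
grip_width: 0.0161
grip_force: 39.3
```

```bash
python3 - <<'E'
from h import *
st();st()
for i in range(3): b=snap("scene");st()
cv2.imwrite("pics/b1.png",cv2.resize(b[180:310,230:430,::-1],None,fx=4,fy=4,interpolation=cv2.INTER_CUBIC))
E
```

```text
t9.42 pos [0.6857 0.0383 0.141 ] q [0.705  0.7092 0.0023 0.003 ] F [ 0.1 -0.9  0.4] w 0.0161 g 39.3
t9.42 pos [0.6857 0.0383 0.141 ] q [0.705  0.7092 0.0023 0.003 ] F [ 0.1 -0.9  0.4] w 0.0161 g 39.3
t9.47 pos [0.6851 0.0384 0.1387] q [0.705  0.7092 0.0017 0.0021] F [-0.2  0.  -0.8] w 0.0161 g 39.3
t9.52 pos [0.6841 0.0385 0.1366] q [0.705  0.7092 0.0008 0.001 ] F [-0.5 -0.4 -1.3] w 0.0161 g 39.3
t9.57 pos [0.6833 0.0387 0.1351] q [7.050e-01 7.092e-01 1.000e-04 1.000e-04] F [-0.3 -0.2 -1.5] w 0.0160 g 39.3
```

View pics/b1.png

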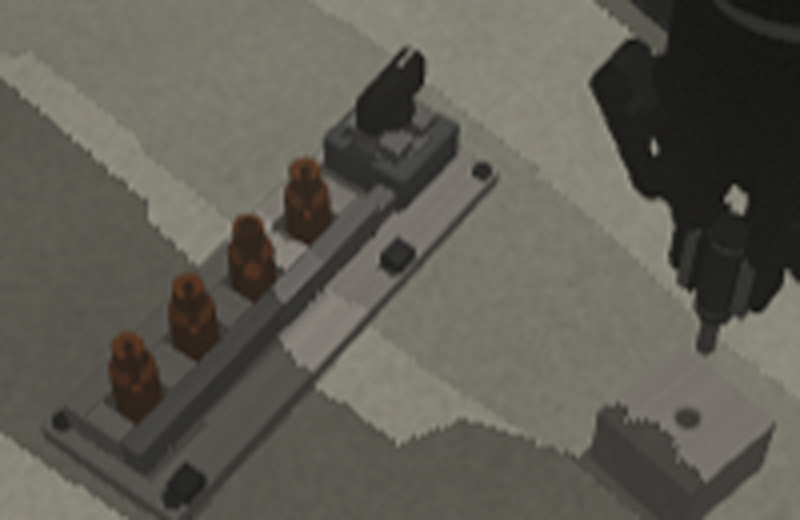

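```bash
cat > vf.py <<'E'
from h import *
from scipy.optimize import minimize
def hull(c,x,y,segs,S=8):
    m=np.zeros((480*0+1,1),np.uint8)
    pts=[]
    a=np.linspace(0,2*np.pi,24)
    out=[]
    for r,z0,z1 in segs:
        P=[proj(c,[x+r*np.cos(t),y+r*np.sin(t),z]) for z in(z0,z1) for t in a]
        out.append(cv2.convexHull(np.float32(P)))
    return out
def mask(hs,x0,y0,w,h,S):
    m=np.zeros((h*S,w*S),np.uint8)
    for q in hs: cv2.fillPoly(m,[np.int32(np.round((q-[x0-.5,y0-.5])*S))],1)
    return m
def fitv(c,im,x,y,z=.012,S=6):
    u,v=proj(c,[x,y,z+.045]).astype(int);x0,y0,w,h=u-22,v-22,44,44
    hsv=cv2.cvtColor(np.ascontiguousarray(im[y0:y0+h,x0:x0+w]),cv2.COLOR_RGB2HSV).astype(int)
    am=((hsv[...,1]>105)&((hsv[...,0]<18)|(hsv[...,0]>172))).astype(np.uint8)
    am=cv2.morphologyEx(am,cv2.MORPH_CLOSE,np.ones((3,3),np.uint8))
    A=cv2.resize(am*255,None,fx=S,fy=S,interpolation=cv2.INTER_LINEAR)>127
    def cost(p):
        up=mask(hull(c,p[0],p[1],[(.011,z+.025,z+.040),(.0075,z+.040,z+.060)]),x0,y0,w,h,S)>0
        lo=mask(hull(c,p[0],p[1],[(.011,z,z+.03)]),x0,y0,w,h,S)>0
        dc=lo&~up
        return ((up^A)&~dc).sum()/up.sum()
    g=min(((cost((x+i*1e-3,y+j*1e-3)),i,j) for i in range(-7,8) for j in range(-7,8)))
    r=minimize(cost,[x+g[1]*1e-3,y+g[2]*1e-3],method="Nelder-Mead",options=dict(initial_simplex=[[x+g[1]*1e-3+a,y+g[2]*1e-3+b] for a,b in((0,0),(.001,0),(0,.001))],xatol=1e-4,fatol=1e-4))
    return r.x,r.fun
E
python3 - <<'E'
from vf import *
for c in("top","scene"):
    im=snap(c)
    np.save(c+"1.npy",im)
    R=[]
    for k in range(4):
        p,f=fitv(c,im,.477,.0247-.042*k);R.append(p);print(c,4-k,p.round(4),round(f,3))
    R=np.array(R);print(np.polyfit(R[:,1],R[:,0],1),np.diff(R[:,1]))
E
```

```text
Traceback (most recent call last):
  File "vf.py", line 27, in fitv
    g=min(((cost((x+i*1e-3,y+j*1e-3)),i,j) for i in range(-7,8) for j in range(-7,8)))
  File "vf.py", line 27, in <genexpr>
    g=min(((cost((x+i*1e-3,y+j*1e-3)),i,j) for i in range(-7,8) for j in range(-7,8)))
            ~~~~^^^^^^^^^^^^^^^^^^^^^
  File "vf.py", line 24, in cost
    lo=mask(hull(c,p[0],p[1],[(.011,z,z+.03)]),x0,y0,w,h,S)>0
            ~~~~^^^^^^^^^^^^^^^^^^^^^^^^^^^^^^
  File "vf.py", line 9, in hull
    P=[proj(c,[x+r*np.cos(t),y+r*np.sin(t),z]) for z in(z0,z1) for t in a]
       ~~~~^^^^^^^^^^^^^^^^^^^^^^^^^^^^^^^^^^^
  File "h.py", line 9, in proj
    m=manip.camera_model(c);T=np.linalg.inv(m["world_from_camera"]);p=T[:3,:3]@np.asarray(P)+T[:3,3]
ValueError: time passes only in moves, steps and waits
```

```bash
python3 - <<'E'
s=open("h.py").read()
s=s.replace("def ray(","import functools\n@functools.lru_cache(None)\ndef cam(c): return manip.camera_model(c)\ndef ray(",1).replace("m=manip.camera_model(c)","m=cam(c)")
open("h.py","w").write(s)
E
python3 - <<'E'
from vf import *
for c in("top","scene"):
    im=snap(c)
    np.save(c+"1.npy",im)
    R=[]
    for k in range(4):
        p,f=fitv(c,im,.477,.0247-.042*k);R.append(p);print(c,4-k,p.round(4),round(f,3))
    R=np.array(R);print(np.polyfit(R[:,1],R[:,0],1),np.diff(R[:,1]))
E
```

```text
top 4 [0.4742 0.0247] 5.15
top 3 [ 0.4754 -0.0171] 1.058
top 2 [ 0.476  -0.0593] 1.126
top 1 [ 0.4769 -0.1   ] 0.571
[-0.02044176  0.47484189] [-0.04184375 -0.04213754 -0.0407554 ]
scene 4 [0.4762 0.026 ] 1.151
scene 3 [ 0.4768 -0.0171] 1.54
scene 2 [ 0.4774 -0.0603] 1.631
scene 1 [ 0.4779 -0.1002] 1.057
[-0.01293106  0.47656805] [-0.04314047 -0.04313516 -0.03996848]
```

```bash
sed -i 's/    am=((hsv.*/    rgb=im[y0:y0+h,x0:x0+w].astype(int);am=((rgb[...,0]-rgb[...,2]>0.45*rgb[...,0])\&(rgb[...,0]>25)).astype(np.uint8)/' vf.py
python3 - <<'E'
from vf import *
for c in("top","scene"):
    im=np.load(c+"1.npy");R=[]
    for k in range(4):
        p,f=fitv(c,im,.477,.0247-.042*k);R.append(p);print(c,4-k,p.round(4),round(f,3))
    R=np.array(R);print(np.polyfit(R[:,1],R[:,0],1),np.diff(R[:,1]))
m=np.load("scene1.npy");print(m[225:262:3,292].tolist())
E
```

```text
top 4 [0.4751 0.0247] 4.995
top 3 [ 0.4755 -0.0174] 1.008
top 2 [ 0.4758 -0.0593] 1.079
top 1 [ 0.4772 -0.0998] 0.624
[-0.0158822   0.47532863] [-0.04205713 -0.04187219 -0.04052087]
scene 4 [0.4711 0.0306] 0.959
scene 3 [ 0.477  -0.0174] 1.623
scene 2 [ 0.4757 -0.058 ] 1.356
scene 1 [ 0.477  -0.0996] 1.036
[-0.03915114  0.47380364] [-0.04795477 -0.04058429 -0.04161133]
[[124, 122, 110], [120, 118, 106], [123, 120, 109], [67, 44, 30], [52, 41, 32], [46, 36, 29], [48, 36, 29], [77, 51, 35], [67, 45, 32], [47, 37, 29], [78, 72, 67], [72, 70, 66], [69, 67, 64]]
```

```bash
sed -i 's/0.45\*rgb/0.33*rgb/; s/u-22,v-22,44,44/u-10,v-18,21,36/' vf.py
python3 - <<'E'
from vf import *
for c in("top","scene"):
    im=np.load(c+"1.npy");R=[]
    for k in range(4):
        p,f=fitv(c,im,.477,.0247-.042*k);R.append(p);print(c,4-k,p.round(4),round(f,3))
    R=np.array(R);print(np.polyfit(R[:,1],R[:,0],1),np.diff(R[:,1]))
E
```

```text
top 4 [0.4746 0.0241] 0.514
top 3 [ 0.4755 -0.0175] 0.056
top 2 [ 0.4765 -0.0596] 0.052
top 1 [ 0.4769 -0.1   ] 0.058
[-0.01923908  0.47512309] [-0.04167924 -0.04206813 -0.0404229 ]
scene 4 [0.4769 0.0244] 0.149
scene 3 [ 0.4769 -0.0175] 0.186
scene 2 [ 0.4773 -0.0595] 0.117
scene 1 [ 0.4781 -0.1003] 0.068
[-0.00924915  0.47695325] [-0.04189642 -0.04205118 -0.04082869]
```

Emit:
apply_moves(
  rows=[
    {"tx": -17,"ty": -26,"tz": 0,"rx": 0,"ry": 0,"rz": 0,"jaw": 0.0},
    {"tx": -17,"ty": -26,"tz": 0,"rx": 0,"ry": 0,"rz": 0,"jaw": 0.0},
    {"tx": -17,"ty": -26,"tz": 0,"rx": 0,"ry": 0,"rz": 0,"jaw": 0.0},
    {"tx": -17,"ty": -26,"tz": 0,"rx": 0,"ry": 0,"rz": 0,"jaw": 0.0},
    {"tx": -17,"ty": -26,"tz": 0,"rx": 0,"ry": 0,"rz": 0,"jaw": 0.0},
    {"tx": -17,"ty": -26,"tz": 0,"rx": 0,"ry": 0,"rz": 0,"jaw": 0.0},
    {"tx": -17,"ty": -26,"tz": 0,"rx": 0,"ry": 0,"rz": 0,"jaw": 0.0},
    {"tx": -18,"ty": -26,"tz": 0,"rx": 0,"ry": 0,"rz": 0,"jaw": 0.0},
    {"tx": 0,"ty": 0,"tz": 0,"rx": 0,"ry": 0,"rz": 0,"jaw": 0.0},
    {"tx": 0,"ty": 0,"tz": 0,"rx": 0,"ry": 0,"rz": 0,"jaw": 0.0},
  ],
)

```text
clock: 10.55
position: [0.4752, -0.1001, 0.1348]
tcp_rot: [0.706, 0.708, 0.0, -0.0]
wrist_force: [0.1, 1.2, -0.2]
grip_width: 0.0159
grip_force: 39.4
```

Emit:
apply_moves(
  rows=[
    {"tx": 0,"ty": 0,"tz": 8,"rx": 0,"ry": 0,"rz": 0,"jaw": 0.0},
    {"tx": 0,"ty": 0,"tz": 0,"rx": 0,"ry": 0,"rz": 0,"jaw": 0.0},
    {"tx": 0,"ty": 0,"tz": 0,"rx": 0,"ry": 0,"rz": 0,"jaw": 0.0},
  ],
)

```text
clock: 10.8
position: [0.4762, -0.0988, 0.1263]
tcp_rot: [0.705, 0.71, -0.0, -0.001]
wrist_force: [-1.3, 1.0, -1.0]
grip_width: 0.0161
grip_force: 39.5
```

```bash
python3 - <<'E'
from h import *
st()
snap("scene","c1.png",(230,210,330,310),6);st()
E
```

```text
t10.80 pos [ 0.4762 -0.0988  0.1263] q [ 7.046e-01  7.096e-01 -1.000e-04 -8.000e-04] F [-1.3  1.  -1. ] w 0.0161 g 39.5
t10.85 pos [ 0.4763 -0.0988  0.1267] q [ 7.046e-01  7.096e-01 -1.000e-04 -6.000e-04] F [ 1.  -0.5 -0.3] w 0.0161 g 39.5
```

View pics/c1.png

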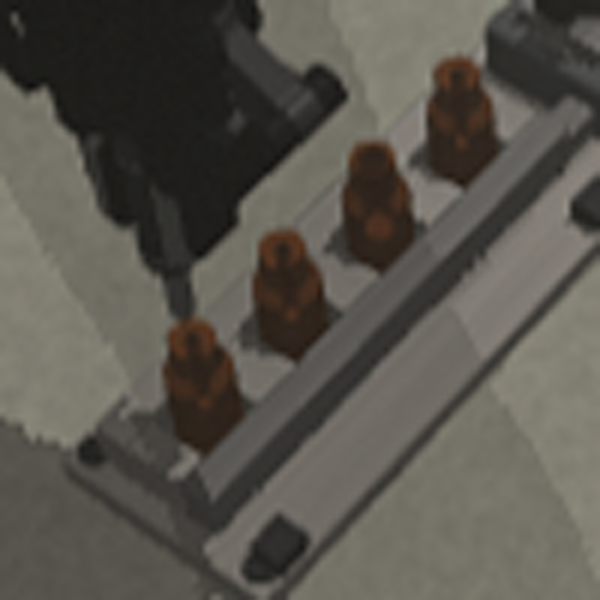

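```bash
python3 - <<'E'
from h import *
im=snap("scene");g=im.mean(2).astype(int)
a=np.array([.476,-.099,.0])
for z in(.072,.0825,.09,.10,.1125): print(z,proj("scene",a+[0,0,z]).round(2))
for r in range(250,274): print(r,g[r,252:272].tolist(), (im[r,252:272,0].astype(int)-im[r,252:272,2]).tolist())
E
```

```text
0.072 [260.93 264.91]
0.0825 [260.19 261.52]
0.09 [259.66 259.05]
0.1 [258.92 255.69]
0.1125 [257.99 251.4 ]
250 [95, 35, 30, 31, 31, 49, 49, 48, 46, 29, 28, 27, 28, 24, 63, 99, 110, 111, 110, 109] [11, 4, 4, 3, 3, 4, 4, 4, 4, 3, 4, 3, 4, 4, 8, 12, 12, 14, 13, 13]
251 [107, 40, 29, 31, 29, 45, 49, 49, 49, 34, 29, 26, 24, 62, 102, 111, 109, 111, 108, 107] [13, 4, 4, 3, 3, 5, 4, 4, 4, 4, 4, 2, 4, 7, 12, 13, 13, 13, 13, 13]
252 [115, 66, 36, 31, 29, 39, 50, 49, 47, 42, 33, 31, 62, 101, 112, 109, 108, 110, 111, 108] [14, 8, 3, 4, 5, 4, 4, 4, 4, 3, 3, 3, 9, 13, 14, 13, 13, 14, 15, 12]
253 [114, 85, 39, 38, 40, 43, 50, 46, 48, 45, 76, 90, 104, 113, 109, 108, 109, 110, 111, 112] [14, 10, 4, 3, 2, 4, 4, 4, 4, 3, 8, 11, 12, 14, 13, 13, 14, 14, 13, 13]
254 [112, 101, 70, 37, 36, 39, 41, 37, 40, 44, 105, 114, 116, 114, 109, 109, 110, 110, 110, 105] [13, 12, 8, 3, 3, 4, 3, 2, 4, 3, 13, 14, 13, 13, 13, 13, 13, 13, 13, 12]
255 [109, 111, 104, 87, 58, 31, 34, 34, 39, 62, 112, 110, 110, 111, 108, 109, 113, 111, 103, 104] [13, 14, 13, 11, 6, 4, 3, 4, 4, 7, 14, 13, 13, 14, 14, 14, 14, 14, 12, 11]
256 
[... 2419 characters left out ...]
, 10, 10]
270 [108, 104, 107, 104, 104, 76, 39, 36, 37, 39, 35, 35, 37, 39, 35, 49, 53, 109, 109, 106] [13, 13, 12, 12, 10, 21, 23, 18, 17, 19, 18, 17, 18, 21, 18, 38, 40, 10, 10, 11]
271 [107, 105, 102, 102, 107, 54, 41, 36, 38, 37, 34, 35, 36, 37, 44, 49, 46, 97, 110, 108] [14, 13, 12, 10, 9, 28, 29, 16, 18, 19, 19, 18, 17, 18, 29, 39, 43, 8, 11, 11]
272 [108, 102, 101, 104, 109, 56, 44, 41, 38, 36, 35, 34, 35, 43, 48, 49, 45, 75, 110, 110] [13, 13, 11, 10, 10, 29, 32, 24, 18, 19, 17, 18, 16, 26, 36, 38, 36, 13, 10, 12]
273 [104, 101, 104, 104, 107, 69, 44, 44, 42, 43, 38, 36, 35, 47, 48, 49, 40, 68, 110, 109] [12, 11, 10, 10, 10, 25, 32, 31, 28, 26, 20, 18, 18, 35, 36, 38, 27, 19, 11, 11]
```

Emit:
apply_moves(
  rows=[
    {"tx": -0.3,"ty": 1.5,"tz": 3,"rx": 0,"ry": 0,"rz": 0,"jaw": 0.0},
    {"tx": 0,"ty": 0,"tz": 3,"rx": 0,"ry": 0,"rz": 0,"jaw": 0.0},
    {"tx": 0,"ty": 0,"tz": 2,"rx": 0,"ry": 0,"rz": 0,"jaw": 0.0},
    {"tx": 0,"ty": 0,"tz": 2,"rx": 0,"ry": 0,"rz": 0,"jaw": 0.0},
    {"tx": 0,"ty": 0,"tz": 2,"rx": 0,"ry": 0,"rz": 0,"jaw": 0.0},
    {"tx": 0,"ty": 0,"tz": 1,"rx": 0,"ry": 0,"rz": 0,"jaw": 0.0},
    {"tx": 0,"ty": 0,"tz": 0,"rx": 0,"ry": 0,"rz": 0,"jaw": 0.0},
    {"tx": 0,"ty": 0,"tz": 0,"rx": 0,"ry": 0,"rz": 0,"jaw": 0.0},
    {"tx": 0,"ty": 0,"tz": 0,"rx": 0,"ry": 0,"rz": 0,"jaw": 0.0},
  ],
)

```text
clock: 11.65
position: [0.4778, -0.1, 0.1148]
tcp_rot: [0.705, 0.709, 0.0, 0.0]
wrist_force: [-1.3, 1.6, 4.6]
grip_width: 0.0157
grip_force: 40.0
```

Emit:
apply_moves(
  rows=[
    {"tx": 0,"ty": 0,"tz": 1,"rx": 0,"ry": 0,"rz": 0,"jaw": 0.0},
    {"tx": 0,"ty": 0,"tz": 0,"rx": 0,"ry": 0,"rz": 0,"jaw": 0.0},
    {"tx": 0,"ty": 0,"tz": 0,"rx": 0,"ry": 0,"rz": 0,"jaw": 0.0},
  ],
)

```text
clock: 11.9
position: [0.4781, -0.1002, 0.1144]
tcp_rot: [0.705, 0.709, 0.0, 0.001]
wrist_force: [-2.0, 0.9, 9.5]
grip_width: 0.0159
grip_force: 40.7
```

Emit:
apply_moves(
  rows=[
    {"tx": 0,"ty": -1,"tz": 0,"rx": 0,"ry": 0,"rz": 0,"jaw": 0.0},
    {"tx": 0,"ty": 0,"tz": 0,"rx": 0,"ry": 0,"rz": 0,"jaw": 0.0},
    {"tx": 0,"ty": 0,"tz": 0,"rx": 0,"ry": 0,"rz": 0,"jaw": 0.0},
  ],
)

```text
clock: 12.15
position: [0.4775, -0.1002, 0.1144]
tcp_rot: [0.705, 0.709, 0.001, 0.001]
wrist_force: [0.3, 0.5, 9.1]
grip_width: 0.0162
grip_force: 40.4
```

Emit:
apply_moves(
  rows=[
    {"tx": 1,"ty": 0,"tz": 0,"rx": 0,"ry": 0,"rz": 0,"jaw": 0.0},
    {"tx": 0,"ty": 0,"tz": 0,"rx": 0,"ry": 0,"rz": 0,"jaw": 0.0},
    {"tx": 0,"ty": 0,"tz": 0,"rx": 0,"ry": 0,"rz": 0,"jaw": 0.0},
  ],
)

```text
clock: 12.4
position: [0.4775, -0.0994, 0.1145]
tcp_rot: [0.705, 0.709, 0.0, 0.001]
wrist_force: [0.3, 0.1, 8.0]
grip_width: 0.0158
grip_force: 40.4
```

```bash
python3 - <<'E'
from h import *
snap("scene","d1.png",(240,245,285,285),14);s=st()
p=s["position"];
for z in(.072,.08,.09): print(proj("scene",[p[0],p[1],z]).round(2), ((proj("scene",[p[0],p[1],z])-[240,245]+.5)*14).round(0))
E
```

```text
t12.45 pos [ 0.4775 -0.0994  0.1145] q [7.050e-01 7.092e-01 3.000e-04 1.300e-03] F [ 0.2 -1.8  7.6] w 0.0161 g 40.4
[261.39 265.5 ] [306. 294.]
[260.83 262.92] [299. 258.]
[260.12 259.64] [289. 212.]
```

View pics/d1.png

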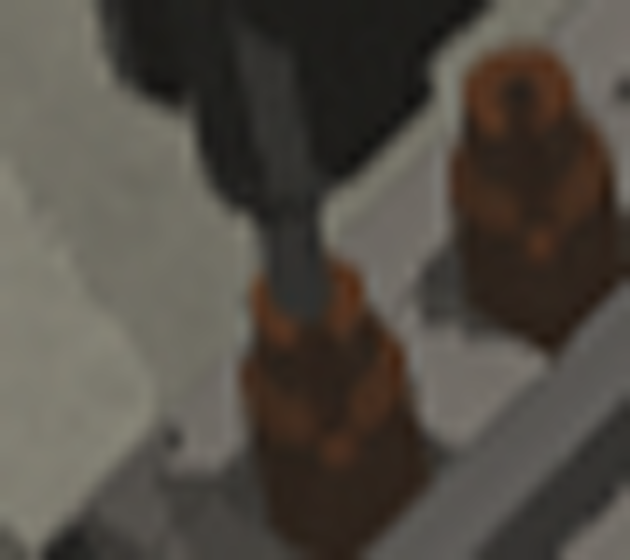

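Emit:
apply_moves(
  rows=[
    {"tx": 1,"ty": 0,"tz": 0,"rx": 0,"ry": 0,"rz": 0,"jaw": 0.0},
    {"tx": 0,"ty": 0,"tz": 0,"rx": 0,"ry": 0,"rz": 0,"jaw": 0.0},
    {"tx": 0,"ty": 0,"tz": 0,"rx": 0,"ry": 0,"rz": 0,"jaw": 0.0},
  ],
)

```text
clock: 12.7
position: [0.4775, -0.0986, 0.1145]
tcp_rot: [0.705, 0.709, 0.0, 0.001]
wrist_force: [0.3, -1.4, 8.0]
grip_width: 0.0161
grip_force: 40.4
```

Emit:
apply_moves(
  rows=[
    {"tx": 0,"ty": -1,"tz": 0,"rx": 0,"ry": 0,"rz": 0,"jaw": 0.0},
    {"tx": 0,"ty": 0,"tz": 0,"rx": 0,"ry": 0,"rz": 0,"jaw": 0.0},
    {"tx": 0,"ty": 0,"tz": 0,"rx": 0,"ry": 0,"rz": 0,"jaw": 0.0},
  ],
)

```text
clock: 12.95
position: [0.4768, -0.0986, 0.1146]
tcp_rot: [0.705, 0.709, 0.001, 0.002]
wrist_force: [1.8, -0.2, 8.6]
grip_width: 0.0161
grip_force: 40.3
```

Emit:
apply_moves(
  rows=[
    {"tx": 0,"ty": 2.5,"tz": 0,"rx": 0,"ry": 0,"rz": 0,"jaw": 0.0},
    {"tx": 0,"ty": 0,"tz": 0,"rx": 0,"ry": 0,"rz": 0,"jaw": 0.0},
    {"tx": 0,"ty": 0,"tz": 0,"rx": 0,"ry": 0,"rz": 0,"jaw": 0.0},
  ],
)

```text
clock: 13.2
position: [0.4787, -0.0985, 0.1145]
tcp_rot: [0.705, 0.709, -0.0, 0.001]
wrist_force: [-2.0, -1.5, 9.2]
grip_width: 0.016
grip_force: 40.6
```

Emit:
apply_moves(
  rows=[
    {"tx": 0,"ty": -0.5,"tz": -7,"rx": 0,"ry": 0,"rz": 0,"jaw": 0.0},
    {"tx": 0,"ty": 0,"tz": -7,"rx": 0,"ry": 0,"rz": 0,"jaw": 0.0},
    {"tx": 13,"ty": -0.7,"tz": 0,"rx": 0,"ry": 0,"rz": 0,"jaw": 0.0},
    {"tx": 13,"ty": 0,"tz": 0,"rx": 0,"ry": 0,"rz": 0,"jaw": 0.0},
    {"tx": 13,"ty": 0,"tz": 0,"rx": 0,"ry": 0,"rz": 0,"jaw": 0.0},
    {"tx": 0,"ty": 0,"tz": 0,"rx": 0,"ry": 0,"rz": 0,"jaw": 0.0},
    {"tx": 0,"ty": 0,"tz": 0,"rx": 0,"ry": 0,"rz": 0,"jaw": 0.0},
    {"tx": 0,"ty": 0,"tz": 4,"rx": 0,"ry": 0,"rz": 0,"jaw": 0.0},
    {"tx": 0,"ty": 0,"tz": 4,"rx": 0,"ry": 0,"rz": 0,"jaw": 0.0},
  ],
)

```text
clock: 13.95
position: [0.4768, -0.0592, 0.119]
tcp_rot: [0.705, 0.709, 0.0, 0.0]
wrist_force: [0.5, 0.1, -0.5]
grip_width: 0.0162
grip_force: 39.4
```

Emit:
apply_moves(
  rows=[
    {"tx": 0,"ty": 0,"tz": 2,"rx": 0,"ry": 0,"rz": 0,"jaw": 0.0},
    {"tx": 0,"ty": 0,"tz": 2,"rx": 0,"ry": 0,"rz": 0,"jaw": 0.0},
    {"tx": 0,"ty": 0,"tz": 2,"rx": 0,"ry": 0,"rz": 0,"jaw": 0.0},
    {"tx": 0,"ty": 0,"tz": 0,"rx": 0,"ry": 0,"rz": 0,"jaw": 0.0},
    {"tx": 0,"ty": 0,"tz": 0,"rx": 0,"ry": 0,"rz": 0,"jaw": 0.0},
    {"tx": 0,"ty": 0,"tz": 0,"rx": 0,"ry": 0,"rz": 0,"jaw": 0.0},
  ],
)

```text
clock: 14.45
position: [0.4771, -0.0594, 0.1144]
tcp_rot: [0.705, 0.709, 0.0, 0.001]
wrist_force: [-2.0, 1.3, 7.2]
grip_width: 0.0158
grip_force: 40.5
```

Emit:
apply_moves(
  rows=[
    {"tx": 0,"ty": 1.2,"tz": 0,"rx": 0,"ry": 0,"rz": 0,"jaw": 0.0},
    {"tx": 1.2,"ty": 0,"tz": 0,"rx": 0,"ry": 0,"rz": 0,"jaw": 0.0},
    {"tx": 0,"ty": -1.2,"tz": 0,"rx": 0,"ry": 0,"rz": 0,"jaw": 0.0},
    {"tx": 0,"ty": -1.2,"tz": 0,"rx": 0,"ry": 0,"rz": 0,"jaw": 0.0},
    {"tx": -1.2,"ty": 0,"tz": 0,"rx": 0,"ry": 0,"rz": 0,"jaw": 0.0},
    {"tx": -1.2,"ty": 0,"tz": 0,"rx": 0,"ry": 0,"rz": 0,"jaw": 0.0},
    {"tx": 0,"ty": 1.2,"tz": 0,"rx": 0,"ry": 0,"rz": 0,"jaw": 0.0},
    {"tx": 0,"ty": 1.2,"tz": 0,"rx": 0,"ry": 0,"rz": 0,"jaw": 0.0},
    {"tx": 0,"ty": 0,"tz": 0,"rx": 0,"ry": 0,"rz": 0,"jaw": 0.0},
    {"tx": 0,"ty": 0,"tz": 0,"rx": 0,"ry": 0,"rz": 0,"jaw": 0.0},
  ],
)

```text
clock: 15.28
position: [0.4781, -0.0605, 0.1143]
tcp_rot: [0.705, 0.709, 0.0, 0.0]
wrist_force: [-2.9, 0.3, 9.6]
grip_width: 0.0158
grip_force: 40.6
```

```bash
python3 - <<'E'
from h import *
snap("scene","d2.png",(260,225,310,265),14);s=st()
p=s["position"];print(((proj("scene",[p[0],p[1],.0705])-[260,225]+.5)*14).round(0))
E
```

```text
t15.33 pos [ 0.4781 -0.0604  0.1143] q [7.051e-01 7.091e-01 1.000e-04 5.000e-04] F [-3.3  0.6  9. ] w 0.0162 g 40.6
[237. 384.]
```

View pics/d2.png

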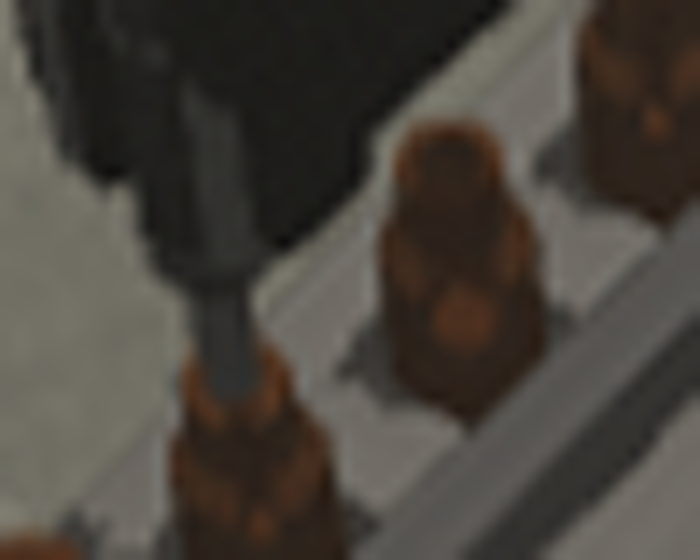

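Emit:
apply_moves(
  rows=[
    {"tx": 0,"ty": 0,"tz": -7,"rx": 0,"ry": 0,"rz": 0,"jaw": 0.0},
    {"tx": 0,"ty": 0,"tz": -7,"rx": 0,"ry": 0,"rz": 0,"jaw": 0.0},
    {"tx": 15,"ty": -1.5,"tz": 0,"rx": 0,"ry": 0,"rz": 0,"jaw": 0.0},
    {"tx": 15,"ty": 0,"tz": 0,"rx": 0,"ry": 0,"rz": 0,"jaw": 0.0},
    {"tx": 13.3,"ty": 0,"tz": 0,"rx": 0,"ry": 0,"rz": 0,"jaw": 0.0},
    {"tx": 0,"ty": 0,"tz": 0,"rx": 0,"ry": 0,"rz": 0,"jaw": 0.0},
    {"tx": 0,"ty": 0,"tz": 0,"rx": 0,"ry": 0,"rz": 0,"jaw": 0.0},
    {"tx": 0,"ty": 0,"tz": 4,"rx": 0,"ry": 0,"rz": 0,"jaw": 0.0},
    {"tx": 0,"ty": 0,"tz": 4,"rx": 0,"ry": 0,"rz": 0,"jaw": 0.0},
  ],
)

```text
clock: 16.08
position: [0.4764, -0.0174, 0.1193]
tcp_rot: [0.705, 0.709, 0.0, 0.0]
wrist_force: [0.2, 0.5, -1.4]
grip_width: 0.0163
grip_force: 39.5
```

Emit:
apply_moves(
  rows=[
    {"tx": 0,"ty": 0,"tz": 2,"rx": 0,"ry": 0,"rz": 0,"jaw": 0.0},
    {"tx": 0,"ty": 0,"tz": 2,"rx": 0,"ry": 0,"rz": 0,"jaw": 0.0},
    {"tx": 0,"ty": 0,"tz": 2,"rx": 0,"ry": 0,"rz": 0,"jaw": 0.0},
    {"tx": 0,"ty": 0,"tz": 0,"rx": 0,"ry": 0,"rz": 0,"jaw": 0.0},
    {"tx": 0,"ty": 0,"tz": 0,"rx": 0,"ry": 0,"rz": 0,"jaw": 0.0},
    {"tx": 0,"ty": 0,"tz": 0,"rx": 0,"ry": 0,"rz": 0,"jaw": 0.0},
  ],
)

```text
clock: 16.58
position: [0.4761, -0.0168, 0.1134]
tcp_rot: [0.705, 0.709, 0.0, 0.0]
wrist_force: [-0.1, 0.2, -0.8]
grip_width: 0.0161
grip_force: 39.5
```

Emit:
apply_moves(
  rows=[
    {"tx": 0,"ty": 0,"tz": 3,"rx": 0,"ry": 0,"rz": 0,"jaw": 0.0},
    {"tx": 0,"ty": 0,"tz": 3,"rx": 0,"ry": 0,"rz": 0,"jaw": 0.0},
    {"tx": 0,"ty": 0,"tz": 3,"rx": 0,"ry": 0,"rz": 0,"jaw": 0.0},
    {"tx": 0,"ty": 0,"tz": 3,"rx": 0,"ry": 0,"rz": 0,"jaw": 0.0},
    {"tx": 0,"ty": 0,"tz": 3,"rx": 0,"ry": 0,"rz": 0,"jaw": 0.0},
    {"tx": 0,"ty": 0,"tz": 3,"rx": 0,"ry": 0,"rz": 0,"jaw": 0.0},
    {"tx": 0,"ty": 0,"tz": 3,"rx": 0,"ry": 0,"rz": 0,"jaw": 0.0},
    {"tx": 0,"ty": 0,"tz": 0,"rx": 0,"ry": 0,"rz": 0,"jaw": 0.0},
  ],
)

```text
clock: 17.25
position: [0.4757, -0.0166, 0.0915]
tcp_rot: [0.705, 0.709, -0.0, -0.0]
wrist_force: [-0.5, -0.3, 0.2]
grip_width: 0.0162
grip_force: 39.5
```

Emit:
apply_moves(
  rows=[
    {"tx": 0,"ty": 0,"tz": 2,"rx": 0,"ry": 0,"rz": 0,"jaw": 0.0},
    {"tx": 0,"ty": 0,"tz": 2,"rx": 0,"ry": 0,"rz": 0,"jaw": 0.0},
    {"tx": 0,"ty": 0,"tz": 1,"rx": 0,"ry": 0,"rz": 0,"jaw": 0.0},
    {"tx": 0,"ty": 0,"tz": 0,"rx": 0,"ry": 0,"rz": 0,"jaw": 0.0},
    {"tx": 0,"ty": 0,"tz": 0,"rx": 0,"ry": 0,"rz": 0,"jaw": 0.0},
    {"tx": 0,"ty": 0,"tz": 0,"rx": 0,"ry": 0,"rz": 0,"jaw": 0.0},
  ],
)

```text
clock: 17.75
position: [0.4761, -0.0167, 0.0874]
tcp_rot: [0.705, 0.709, 0.0, -0.0]
wrist_force: [-0.2, 0.9, -0.3]
grip_width: 0.0159
grip_force: 39.5
```

Emit:
apply_moves(
  rows=[
    {"tx": 0,"ty": 0,"tz": 1,"rx": 0,"ry": 0,"rz": 0,"jaw": 0.0},
    {"tx": 0,"ty": 0,"tz": 1,"rx": 0,"ry": 0,"rz": 0,"jaw": 0.0},
    {"tx": 0,"ty": 0,"tz": 0,"rx": 0,"ry": 0,"rz": 0,"jaw": 0.0},
    {"tx": 0,"ty": 0,"tz": 0,"rx": 0,"ry": 0,"rz": 0,"jaw": 0.0},
  ],
)

```text
clock: 18.08
position: [0.4761, -0.0167, 0.0853]
tcp_rot: [0.705, 0.709, 0.0, 0.0]
wrist_force: [0.4, 1.6, 0.7]
grip_width: 0.0161
grip_force: 39.6
```

Emit:
apply_moves(
  rows=[
    {"tx": 0,"ty": 0,"tz": -10,"rx": 0,"ry": 0,"rz": 0,"jaw": 0.0},
    {"tx": 0,"ty": 0,"tz": -10,"rx": 0,"ry": 0,"rz": 0,"jaw": 0.0},
    {"tx": 0,"ty": 0,"tz": -10,"rx": 0,"ry": 0,"rz": 0,"jaw": 0.0},
    {"tx": 0,"ty": 0,"tz": -12,"rx": 0,"ry": 0,"rz": 0,"jaw": 0.0},
    {"tx": 0,"ty": 0,"tz": 0,"rx": 0,"ry": 0,"rz": 0,"jaw": 0.0},
    {"tx": 0,"ty": 0,"tz": 0,"rx": 0,"ry": 0,"rz": 0,"jaw": 0.0},
    {"tx": 14,"ty": -0.4,"tz": 0,"rx": 0,"ry": 0,"rz": 0,"jaw": 0.0},
    {"tx": 14,"ty": 0,"tz": 0,"rx": 0,"ry": 0,"rz": 0,"jaw": 0.0},
    {"tx": 13.9,"ty": 0,"tz": 0,"rx": 0,"ry": 0,"rz": 0,"jaw": 0.0},
    {"tx": 0,"ty": 0,"tz": 0,"rx": 0,"ry": 0,"rz": 0,"jaw": 0.0},
  ],
)

```text
clock: 18.92
position: [0.475, 0.0269, 0.1268]
tcp_rot: [0.704, 0.71, 0.0, -0.001]
wrist_force: [0.3, 0.3, -1.0]
grip_width: 0.0163
grip_force: 39.5
```

Emit:
apply_moves(
  rows=[
    {"tx": 0,"ty": 0,"tz": 4,"rx": 0,"ry": 0,"rz": 0,"jaw": 0.0},
    {"tx": 0,"ty": 0,"tz": 4,"rx": 0,"ry": 0,"rz": 0,"jaw": 0.0},
    {"tx": 0,"ty": 0,"tz": 2,"rx": 0,"ry": 0,"rz": 0,"jaw": 0.0},
    {"tx": 0,"ty": 0,"tz": 2,"rx": 0,"ry": 0,"rz": 0,"jaw": 0.0},
    {"tx": 0,"ty": 0,"tz": 2,"rx": 0,"ry": 0,"rz": 0,"jaw": 0.0},
    {"tx": 0,"ty": 0,"tz": 0,"rx": 0,"ry": 0,"rz": 0,"jaw": 0.0},
    {"tx": 0,"ty": 0,"tz": 0,"rx": 0,"ry": 0,"rz": 0,"jaw": 0.0},
    {"tx": 0,"ty": 0,"tz": 0,"rx": 0,"ry": 0,"rz": 0,"jaw": 0.0},
  ],
)

```text
clock: 19.58
position: [0.4761, 0.0245, 0.1146]
tcp_rot: [0.705, 0.709, 0.0, 0.001]
wrist_force: [-2.8, 0.5, 10.0]
grip_width: 0.0162
grip_force: 40.7
```

Emit:
apply_moves(
  rows=[
    {"tx": 0,"ty": 1.2,"tz": 0,"rx": 0,"ry": 0,"rz": 0,"jaw": 0.0},
    {"tx": 1.2,"ty": 0,"tz": 0,"rx": 0,"ry": 0,"rz": 0,"jaw": 0.0},
    {"tx": 0,"ty": -1.2,"tz": 0,"rx": 0,"ry": 0,"rz": 0,"jaw": 0.0},
    {"tx": 0,"ty": -1.2,"tz": 0,"rx": 0,"ry": 0,"rz": 0,"jaw": 0.0},
    {"tx": -1.2,"ty": 0,"tz": 0,"rx": 0,"ry": 0,"rz": 0,"jaw": 0.0},
    {"tx": -1.2,"ty": 0,"tz": 0,"rx": 0,"ry": 0,"rz": 0,"jaw": 0.0},
    {"tx": 0,"ty": 1.2,"tz": 0,"rx": 0,"ry": 0,"rz": 0,"jaw": 0.0},
    {"tx": 1.2,"ty": 0,"tz": 0,"rx": 0,"ry": 0,"rz": 0,"jaw": 0.0},
    {"tx": 0,"ty": 0,"tz": 0,"rx": 0,"ry": 0,"rz": 0,"jaw": 0.0},
    {"tx": 0,"ty": 0,"tz": 0,"rx": 0,"ry": 0,"rz": 0,"jaw": 0.0},
  ],
)

```text
clock: 20.42
position: [0.4762, 0.0244, 0.1147]
tcp_rot: [0.705, 0.709, 0.0, 0.001]
wrist_force: [-2.4, 0.3, 11.8]
grip_width: 0.0161
grip_force: 40.7
```

```bash
python3 - <<'E'
from h import *
snap("scene","d3.png",(285,205,335,245),14);s=st()
p=s["position"];print(((proj("scene",[p[0],p[1],.0705])-[285,205]+.5)*14).round(0))
E
```

```text
t20.47 pos [0.4761 0.0244 0.1147] q [7.052e-01 7.090e-01 4.000e-04 1.000e-03] F [-2.2 -0.5 10. ] w 0.0160 g 40.7
[293. 254.]
```

View pics/d3.png

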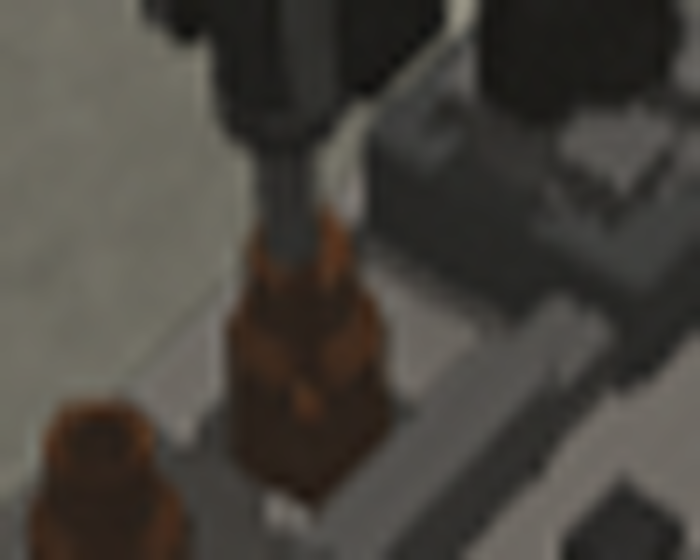

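Emit:
apply_moves(
  rows=[
    {"tx": 0,"ty": 0,"tz": -10,"rx": 0,"ry": 0,"rz": 0,"jaw": 0.0},
    {"tx": 0,"ty": 0,"tz": -17,"rx": 0,"ry": 0,"rz": 0,"jaw": 0.0},
    {"tx": 2.3,"ty": 26,"tz": 0,"rx": 0,"ry": 0,"rz": 0,"jaw": 0.0},
    {"tx": 2,"ty": 26,"tz": 0,"rx": 0,"ry": 0,"rz": 0,"jaw": 0.0},
    {"tx": 2,"ty": 26,"tz": 0,"rx": 0,"ry": 0,"rz": 0,"jaw": 0.0},
    {"tx": 2,"ty": 26,"tz": 0,"rx": 0,"ry": 0,"rz": 0,"jaw": 0.0},
    {"tx": 2,"ty": 26,"tz": 0,"rx": 0,"ry": 0,"rz": 0,"jaw": 0.0},
    {"tx": 2,"ty": 26,"tz": 0,"rx": 0,"ry": 0,"rz": 0,"jaw": 0.0},
    {"tx": 0,"ty": 26,"tz": 0,"rx": 0,"ry": 0,"rz": 0,"jaw": 0.0},
    {"tx": 0,"ty": 26,"tz": 0,"rx": 0,"ry": 0,"rz": 0,"jaw": 0.0},
  ],
)

```text
clock: 21.3
position: [0.6845, 0.0385, 0.1401]
tcp_rot: [0.705, 0.709, -0.0, -0.0]
wrist_force: [0.6, 0.1, 0.0]
grip_width: 0.0161
grip_force: 39.5
```

Emit:
apply_moves(
  rows=[
    {"tx": 0,"ty": 0,"tz": 15,"rx": 0,"ry": 0,"rz": 0,"jaw": 0.0},
    {"tx": 0,"ty": 0,"tz": 15,"rx": 0,"ry": 0,"rz": 0,"jaw": 0.0},
    {"tx": 0,"ty": 0,"tz": 15,"rx": 0,"ry": 0,"rz": 0,"jaw": 0.0},
    {"tx": 0,"ty": 0,"tz": 5,"rx": 0,"ry": 0,"rz": 0,"jaw": 0.0},
    {"tx": 0,"ty": 0,"tz": 0,"rx": 0,"ry": 0,"rz": 0,"jaw": 0.0},
    {"tx": 0,"ty": 0,"tz": 0,"rx": 0,"ry": 0,"rz": 0,"jaw": 0.0},
    {"tx": 0,"ty": 0,"tz": 4,"rx": 0,"ry": 0,"rz": 0,"jaw": 0.0},
    {"tx": 0,"ty": 0,"tz": 4,"rx": 0,"ry": 0,"rz": 0,"jaw": 0.0},
    {"tx": 0,"ty": 0,"tz": 0,"rx": 0,"ry": 0,"rz": 0,"jaw": 0.0},
    {"tx": 0,"ty": 0,"tz": 0,"rx": 0,"ry": 0,"rz": 0,"jaw": 0.0},
  ],
)

```text
clock: 22.13
position: [0.6833, 0.0387, 0.0824]
tcp_rot: [0.705, 0.709, 0.0, -0.0]
wrist_force: [0.1, -0.6, -0.2]
grip_width: 0.0162
grip_force: 39.6
```

Tip has just entered the hole with no force; lower the rest.

Emit:
apply_moves(
  rows=[
    {"tx": 0,"ty": 0,"tz": 5,"rx": 0,"ry": 0,"rz": 0,"jaw": 0.0},
    {"tx": 0,"ty": 0,"tz": 5,"rx": 0,"ry": 0,"rz": 0,"jaw": 0.0},
    {"tx": 0,"ty": 0,"tz": 5,"rx": 0,"ry": 0,"rz": 0,"jaw": 0.0},
    {"tx": 0,"ty": 0,"tz": 5,"rx": 0,"ry": 0,"rz": 0,"jaw": 0.0},
    {"tx": 0,"ty": 0,"tz": 4,"rx": 0,"ry": 0,"rz": 0,"jaw": 0.0},
    {"tx": 0,"ty": 0,"tz": 3,"rx": 0,"ry": 0,"rz": 0,"jaw": 0.0},
    {"tx": 0,"ty": 0,"tz": 2,"rx": 0,"ry": 0,"rz": 0,"jaw": 0.0},
    {"tx": 0,"ty": 0,"tz": 0,"rx": 0,"ry": 0,"rz": 0,"jaw": 0.0},
    {"tx": 0,"ty": 0,"tz": 0,"rx": 0,"ry": 0,"rz": 0,"jaw": 0.0},
    {"tx": 0,"ty": 0,"tz": 0,"rx": 0,"ry": 0,"rz": 0,"jaw": 0.0},
  ],
)

```text
clock: 22.97
position: [0.6835, 0.0387, 0.0533]
tcp_rot: [0.705, 0.709, 0.0, 0.0]
wrist_force: [0.6, -0.2, -0.9]
grip_width: 0.0161
grip_force: 39.6
```

Emit:
apply_moves(
  rows=[
    {"tx": 0,"ty": 0,"tz": 0,"rx": 0,"ry": 0,"rz": 0,"jaw": 0.25},
    {"tx": 0,"ty": 0,"tz": 0,"rx": 0,"ry": 0,"rz": 0,"jaw": 0.5},
    {"tx": 0,"ty": 0,"tz": 0,"rx": 0,"ry": 0,"rz": 0,"jaw": 0.5},
    {"tx": 0,"ty": 0,"tz": -10,"rx": 0,"ry": 0,"rz": 0,"jaw": 0.5},
    {"tx": 0,"ty": 0,"tz": -30,"rx": 0,"ry": 0,"rz": 0,"jaw": 0.5},
    {"tx": 0,"ty": 0,"tz": -30,"rx": 0,"ry": 0,"rz": 0,"jaw": 0.5},
    {"tx": 0,"ty": 0,"tz": -33,"rx": 0,"ry": 0,"rz": 0,"jaw": 0.5},
    {"tx": 7,"ty": -26,"tz": 0,"rx": 0,"ry": 0,"rz": 0,"jaw": 0.5},
    {"tx": 7,"ty": -26,"tz": 0,"rx": 0,"ry": 0,"rz": 0,"jaw": 0.5},
  ],
)

```text
clock: 23.72
position: [0.6336, 0.0518, 0.1605]
tcp_rot: [0.705, 0.709, 0.002, 0.003]
wrist_force: [-0.2, 0.7, -0.9]
grip_width: 0.0427
grip_force: 0.0
```

Emit:
apply_moves(
  rows=[
    {"tx": 7,"ty": -26,"tz": 0,"rx": 0,"ry": 0,"rz": 0,"jaw": 0.5},
    {"tx": 7,"ty": -26,"tz": 0,"rx": 0,"ry": 0,"rz": 0,"jaw": 0.5},
    {"tx": 7,"ty": -26,"tz": 0,"rx": 0,"ry": 0,"rz": 0,"jaw": 0.5},
    {"tx": 7,"ty": -26,"tz": 0,"rx": 0,"ry": 0,"rz": 0,"jaw": 0.5},
    {"tx": 7,"ty": -26,"tz": 0,"rx": 0,"ry": 0,"rz": 0,"jaw": 0.5},
    {"tx": 7,"ty": -27.3,"tz": 0,"rx": 0,"ry": 0,"rz": 0,"jaw": 0.5},
    {"tx": 0,"ty": 0,"tz": 0,"rx": 0,"ry": 0,"rz": 0,"jaw": 0.5},
  ],
)

```text
clock: 24.3
position: [0.47, 0.0948, 0.157]
tcp_rot: [0.704, 0.71, -0.0, -0.001]
wrist_force: [-0.5, 0.6, -0.3]
grip_width: 0.0425
grip_force: 0.0
```

```bash
python3 - <<'E'
from h import *
st()
a=snap("top");b=snap("scene")
A=cv2.resize(a[140:200,260:340,::-1],None,fx=5,fy=5,interpolation=cv2.INTER_CUBIC)
B=cv2.resize(b[240:320,350:430,::-1],None,fx=5,fy=5,interpolation=cv2.INTER_CUBIC)
o=np.zeros((400,800,3),np.uint8);o[:300,:400]=A;o[:,400:]=B;cv2.imwrite("pics/e1.png",o)
E
```

```text
t24.30 pos [0.47   0.0948 0.157 ] q [ 7.044e-01  7.098e-01 -3.000e-04 -6.000e-04] F [-0.5  0.6 -0.3] w 0.0425 g 0.0
```

View pics/e1.png

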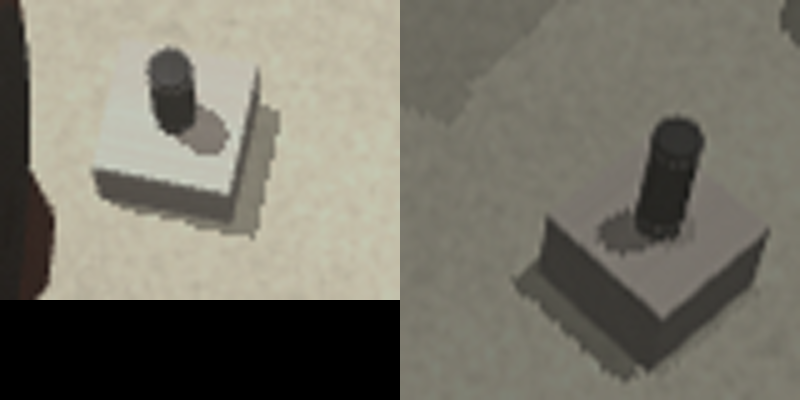

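Emit:
apply_moves(
  rows=[
    {"tx": 0,"ty": 0,"tz": 25,"rx": 0,"ry": 0,"rz": 0,"jaw": 0.5},
    {"tx": 0,"ty": 0,"tz": 25,"rx": 0,"ry": 0,"rz": 0,"jaw": 0.5},
    {"tx": 0,"ty": 0,"tz": 25,"rx": 0,"ry": 0,"rz": 0,"jaw": 0.5},
    {"tx": 0,"ty": 0,"tz": 15,"rx": 0,"ry": 0,"rz": 0,"jaw": 0.5},
    {"tx": 0,"ty": 0,"tz": 10,"rx": 0,"ry": 0,"rz": 0,"jaw": 0.5},
    {"tx": 0,"ty": 0,"tz": 0,"rx": 0,"ry": 0,"rz": 0,"jaw": 0.0},
    {"tx": 0,"ty": 0,"tz": 0,"rx": 0,"ry": 0,"rz": 0,"jaw": 0.0},
    {"tx": 0,"ty": 0,"tz": 0,"rx": 0,"ry": 0,"rz": 0,"jaw": 0.0},
    {"tx": 0,"ty": 0,"tz": 0,"rx": 0,"ry": 0,"rz": 0,"jaw": 0.0},
    {"tx": 0,"ty": 0,"tz": 0,"rx": 0,"ry": 0,"rz": 0,"jaw": 0.0},
  ],
  squeeze=60,
)

```text
clock: 25.23
position: [0.4743, 0.0935, 0.0574]
tcp_rot: [0.705, 0.709, 0.0, 0.0]
wrist_force: [-2.7, 0.6, 4.7]
grip_width: 0.0126
grip_force: 61.0
```

Emit:
apply_moves(
  rows=[
    {"tx": 0,"ty": 0,"tz": -4,"rx": 0,"ry": 0,"rz": 0,"jaw": 0.0},
    {"tx": 0,"ty": 0,"tz": -4,"rx": 0,"ry": 0,"rz": 0,"jaw": 0.0},
    {"tx": 0,"ty": 0,"tz": -3,"rx": 0,"ry": 0,"rz": 0,"jaw": 0.0},
    {"tx": 0,"ty": 0,"tz": 0,"rx": 0,"ry": 0,"rz": 0,"jaw": 0.0},
  ],
)

```text
clock: 25.57
position: [0.4741, 0.0935, 0.0679]
tcp_rot: [0.705, 0.709, 0.0, 0.0]
wrist_force: [3.5, 1.6, -8.1]
grip_width: 0.013
grip_force: 59.5
```

Emit:
apply_moves(
  rows=[
    {"tx": 0,"ty": 0,"tz": 0,"rx": 0,"ry": 0,"rz": -0.115,"jaw": 0.0},
    {"tx": 0,"ty": 0,"tz": 0,"rx": 0,"ry": 0,"rz": -0.115,"jaw": 0.0},
    {"tx": 0,"ty": 0,"tz": 0,"rx": 0,"ry": 0,"rz": -0.115,"jaw": 0.0},
    {"tx": 0,"ty": 0,"tz": 0,"rx": 0,"ry": 0,"rz": -0.115,"jaw": 0.0},
    {"tx": 0,"ty": 0,"tz": 0,"rx": 0,"ry": 0,"rz": -0.115,"jaw": 0.0},
    {"tx": 0,"ty": 0,"tz": 0,"rx": 0,"ry": 0,"rz": -0.115,"jaw": 0.0},
    {"tx": 0,"ty": 0,"tz": 0,"rx": 0,"ry": 0,"rz": -0.115,"jaw": 0.0},
    {"tx": 0,"ty": 0,"tz": 0,"rx": 0,"ry": 0,"rz": -0.115,"jaw": 0.0},
  ],
)

```text
clock: 26.23
position: [0.474, 0.0935, 0.0672]
tcp_rot: [0.314, 0.949, 0.0, 0.0]
wrist_force: [4.4, 1.1, -7.9]
grip_width: 0.0131
grip_force: 59.4
```

Emit:
apply_moves(
  rows=[
    {"tx": 0,"ty": 0,"tz": 0,"rx": 0,"ry": 0,"rz": -0.115,"jaw": 0.0},
    {"tx": 0,"ty": 0,"tz": 0,"rx": 0,"ry": 0,"rz": -0.115,"jaw": 0.0},
    {"tx": 0,"ty": 0,"tz": 0,"rx": 0,"ry": 0,"rz": -0.115,"jaw": 0.0},
    {"tx": 0,"ty": 0,"tz": 0,"rx": 0,"ry": 0,"rz": -0.115,"jaw": 0.0},
    {"tx": 0,"ty": 0,"tz": 0,"rx": 0,"ry": 0,"rz": -0.115,"jaw": 0.0},
    {"tx": 0,"ty": 0,"tz": 0,"rx": 0,"ry": 0,"rz": -0.07,"jaw": 0.0},
    {"tx": 0,"ty": 0,"tz": 0,"rx": 0,"ry": 0,"rz": 0,"jaw": 0.0},
    {"tx": 0,"ty": 0,"tz": 0,"rx": 0,"ry": 0,"rz": 0,"jaw": 0.0},
  ],
)

```text
clock: 26.9
position: [0.4739, 0.0935, 0.0672]
tcp_rot: [0.001, 1.0, 0.0, 0.0]
wrist_force: [3.4, 1.2, -8.4]
grip_width: 0.0125
grip_force: 59.4
```

Emit:
apply_moves(
  rows=[
    {"tx": 0,"ty": 0,"tz": 4,"rx": 0,"ry": 0,"rz": 0,"jaw": 0.0},
    {"tx": 0,"ty": 0,"tz": 4,"rx": 0,"ry": 0,"rz": 0,"jaw": 0.0},
    {"tx": 0,"ty": 0,"tz": 3,"rx": 0,"ry": 0,"rz": 0,"jaw": 0.0},
    {"tx": 0,"ty": 0,"tz": 0,"rx": 0,"ry": 0,"rz": 0,"jaw": 0.0},
    {"tx": 0,"ty": 0,"tz": 0,"rx": 0,"ry": 0,"rz": 0,"jaw": 0.0},
    {"tx": 0,"ty": 0,"tz": 0,"rx": 0,"ry": 0,"rz": 0,"jaw": 0.2},
    {"tx": 0,"ty": 0,"tz": 0,"rx": 0,"ry": 0,"rz": 0,"jaw": 0.45},
    {"tx": 0,"ty": 0,"tz": 0,"rx": 0,"ry": 0,"rz": 0,"jaw": 0.45},
    {"tx": 0,"ty": 0,"tz": 0,"rx": 0,"ry": 0,"rz": 0,"jaw": 0.45},
  ],
)

```text
clock: 27.65
position: [0.4737, 0.0933, 0.0563]
tcp_rot: [0.0, 1.0, -0.0, -0.0]
wrist_force: [0.7, -0.7, -0.2]
grip_width: 0.0385
grip_force: 0.0
```

Emit:
apply_moves(
  rows=[
    {"tx": 0,"ty": 0,"tz": -20,"rx": 0,"ry": 0,"rz": 0,"jaw": 0.45},
    {"tx": 0,"ty": 0,"tz": -40,"rx": 0,"ry": 0,"rz": 0,"jaw": 0.45},
    {"tx": 0,"ty": 0,"tz": -40,"rx": 0,"ry": 0,"rz": 0,"jaw": 0.45},
    {"tx": 0,"ty": 0,"tz": 0,"rx": 0,"ry": 0,"rz": 0.1208,"jaw": 0.45},
    {"tx": 0,"ty": 0,"tz": 0,"rx": 0,"ry": 0,"rz": 0.1208,"jaw": 0.45},
    {"tx": 0,"ty": 0,"tz": 0,"rx": 0,"ry": 0,"rz": 0.1208,"jaw": 0.45},
    {"tx": 0,"ty": 0,"tz": 0,"rx": 0,"ry": 0,"rz": 0.1208,"jaw": 0.45},
    {"tx": 0,"ty": 0,"tz": 0,"rx": 0,"ry": 0,"rz": 0.1208,"jaw": 0.45},
    {"tx": 0,"ty": 0,"tz": 0,"rx": 0,"ry": 0,"rz": 0.1208,"jaw": 0.45},
    {"tx": 0,"ty": 0,"tz": 0,"rx": 0,"ry": 0,"rz": 0.1208,"jaw": 0.45},
  ],
)

```text
clock: 28.48
position: [0.4737, 0.0934, 0.1562]
tcp_rot: [0.413, 0.911, -0.0, -0.0]
wrist_force: [0.6, 0.6, -0.4]
grip_width: 0.0387
grip_force: 0.0
```

Emit:
apply_moves(
  rows=[
    {"tx": 0,"ty": 0,"tz": 0,"rx": 0,"ry": 0,"rz": 0.1208,"jaw": 0.45},
    {"tx": 0,"ty": 0,"tz": 0,"rx": 0,"ry": 0,"rz": 0.1208,"jaw": 0.45},
    {"tx": 0,"ty": 0,"tz": 0,"rx": 0,"ry": 0,"rz": 0.1208,"jaw": 0.45},
    {"tx": 0,"ty": 0,"tz": 0,"rx": 0,"ry": 0,"rz": 0.1208,"jaw": 0.45},
    {"tx": 0,"ty": 0,"tz": 0,"rx": 0,"ry": 0,"rz": 0.1208,"jaw": 0.45},
    {"tx": 0,"ty": 0,"tz": 0,"rx": 0,"ry": 0,"rz": 0.1208,"jaw": 0.45},
    {"tx": -23,"ty": 0.7,"tz": 0,"rx": 0,"ry": 0,"rz": 0,"jaw": 0.45},
    {"tx": -23,"ty": 0.5,"tz": 0,"rx": 0,"ry": 0,"rz": 0,"jaw": 0.45},
    {"tx": -22.3,"ty": 0.5,"tz": 0,"rx": 0,"ry": 0,"rz": 0,"jaw": 0.45},
  ],
)

```text
clock: 29.23
position: [0.4753, 0.0245, 0.1562]
tcp_rot: [0.707, 0.708, -0.0, 0.0]
wrist_force: [-0.4, 0.3, -1.0]
grip_width: 0.0384
grip_force: 0.0
```

```bash
python3 - <<'E'
from vf import *
st()
a=snap("top");b=snap("scene");np.save("top2.npy",a);np.save("scene2.npy",b)
h=240;o=np.concatenate([cv2.resize(a[...,::-1],(400,300)),cv2.resize(b[...,::-1],(400,300))],1)
cv2.imwrite("pics/f1.png",o)
for l in("tray","reject_box"):
    for c in("top","scene"): 
        print(l,c,[(round(d["score"],2),onz(c,d["centre"][1]*640,d["centre"][0]*480,0).round(3)) for d in manip.mark_of(l,c)[:2]],[np.round(np.array(d["rect"])*[640,480,640,480],0).tolist() for d in manip.spot_in(l,c)[:2]])
for n,z,P in(("reject0",.06,[(97,206),(182,229),(160,299),(72,271)]),("tray0",.045,[(470,220),(551,241),(537,321),(449,299)])):
    W=np.array([onz("top",*p,z) for p in P]);print(n,W.round(3).tolist(),W.mean(0).round(4))
E
```

```text
t29.23 pos [0.4753 0.0245 0.1562] q [ 7.066e-01  7.076e-01 -1.000e-04  0.000e+00] F [-0.4  0.3 -1. ] w 0.0384 g 0.0
tray top [(0.63, array([ 0.469, -0.369,  0.   ]))] [[447.0, 221.0, 551.0, 323.0]]
tray scene [(0.83, array([ 0.472, -0.365,  0.   ])), (0.62, array([0.679, 0.043, 0.   ]))] [[74.0, 319.0, 225.0, 478.0], [364.0, 110.0, 459.0, 188.0]]
reject_box top [(0.76, array([0.5  , 0.358, 0.   ]))] [[69.0, 203.0, 180.0, 301.0]]
reject_box scene [(0.65, array([ 0.47 , -0.099,  0.   ])), (0.62, array([0.496, 0.373, 0.   ]))] [[362.0, 109.0, 458.0, 187.0]]
reject0 [[0.584, 0.414, 0.06], [0.541, 0.248, 0.06], [0.407, 0.28, 0.06], [0.458, 0.449, 0.06]] [0.4975 0.348  0.06  ]
tray0 [[0.568, -0.307, 0.045], [0.528, -0.462, 0.045], [0.375, -0.424, 0.045], [0.414, -0.26, 0.045]] [ 0.4715 -0.3634  0.045 ]
```

View pics/f1.png

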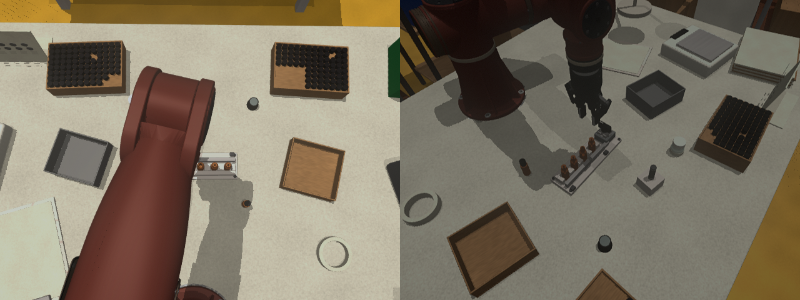

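```bash
cat > bx.py <<'E'
from h import *
from scipy.optimize import minimize
D=dict(tray=(.08,.0825,.045),reject_box=(.07,.08,.06))
def fitb(n,imgs,p0):
    a,b,hh=D[n];M={}
    for c,im in imgs.items():
        u,v=proj(c,[p0[0],p0[1],.02]).astype(int);x0,y0=max(u-95,0),max(v-85,0)
        r=im[y0:v+85,x0:u+95].astype(float);q=(r[...,0]-r[...,2])/(r[...,0]+1)
        m=((q>.3) if n=="tray" else (q<.075)).astype(np.uint8)
        m=cv2.morphologyEx(m,cv2.MORPH_OPEN,np.ones((3,3),np.uint8))
        k,lab,stt,_=cv2.connectedComponentsWithStats(m);i=1+np.argmax(stt[1:,4]);m=(lab==i).astype(np.uint8)
        cn=cv2.findContours(m,cv2.RETR_EXTERNAL,cv2.CHAIN_APPROX_NONE)[0];m[:]=0
        cv2.drawContours(m,[max(cn,key=cv2.contourArea)],-1,1,-1);M[c]=(m>0,x0,y0)
    def cost(p,per=False):
        cs,sn=np.cos(p[2]),np.sin(p[2]);out=[]
        for c,(m,x0,y0) in M.items():
            P=[proj(c,[p[0]+cs*i*a-sn*j*b,p[1]+sn*i*a+cs*j*b,z]) for i in(-1,1) for j in(-1,1) for z in(0,hh)]
            g=np.zeros(m.shape,np.uint8);cv2.fillConvexPoly(g,np.int32(np.round((cv2.convexHull(np.float32(P))-[x0,y0])*16)),1,shift=4)
            out.append(((g>0)^m).sum()/g.sum())
        return out if per else sum(out)
    best=min((minimize(cost,p0+[w],method="Nelder-Mead",options=dict(initial_simplex=[[p0[0]+i,p0[1]+j,w+k] for i,j,k in((0,0,0),(.015,0,0),(0,.015,0),(0,0,.15))])) for w in(-.25,0,.25)),key=lambda r:r.fun)
    return best.x,cost(best.x,True)
E
python3 - <<'E'
from bx import *
for t in("0",):
    I={c:cv2.imread(f"pics/{c}0.png")[...,::-1] for c in("top","scene")}
    for n,p in(("tray",[.47,-.366]),("reject_box",[.5,.357])):
        for cs in(("top",),("scene",),("top","scene")):
            x,f=fitb(n,{c:I[c] for c in cs},p);print(n,cs,x.round(3),np.round(f,3))
E
```

```text
tray ('top',) [ 0.473 -0.365 -0.259] [0.029]
tray ('scene',) [ 0.474 -0.364 -0.26 ] [0.021]
tray ('top', 'scene') [ 0.473 -0.365 -0.256] [0.03  0.023]
reject_box ('top',) [ 0.508  0.363 -0.484] [0.801]
reject_box ('scene',) [ 0.647  0.274 -0.795] [1.223]
reject_box ('top', 'scene') [ 0.49   0.307 -0.253] [0.801 1.266]
```

```bash
python3 - <<'E'
from bx import *
I=cv2.imread("pics/top0.png")[...,::-1].astype(int);S=cv2.imread("pics/scene0.png")[...,::-1].astype(int)
for p in((250,130),(240,85),(290,130),(295,155),(225,150),(303,168),(200,200)): print(p,I[p].tolist())
for p in((150,410),(160,380),(165,425),(130,400),(180,385),(200,380)): print("s",p,S[p].tolist())
E
```

```text
(250, 130) [87, 85, 81]
(240, 85) [38, 36, 33]
(290, 130) [81, 79, 75]
(295, 155) [39, 39, 35]
(225, 150) [38, 38, 34]
(303, 168) [137, 132, 118]
(200, 200) [143, 143, 127]
s (150, 410) [59, 59, 57]
s (160, 380) [35, 35, 33]
s (165, 425) [37, 36, 34]
s (130, 400) [35, 34, 32]
s (180, 385) [77, 75, 67]
s (200, 380) [112, 110, 99]
```

```bash
sed -i 's/(q<.075))/((q<.085)|(r[...,0]<45))\&(r[...,0]<100))/; s/(m>0,x0,y0)$/(m>0,x0,y0)/' bx.py; sed -i 's/else ((q<.085)/else (((q<.085)/' bx.py
sed -n 9p bx.py
python3 - <<'E'
from bx import *
I={c:cv2.imread(f"pics/{c}0.png")[...,::-1] for c in("top","scene")}
n,p="reject_box",[.5,.36]
for cs in(("top",),("scene",),("top","scene")):
    x,f=fitb(n,{c:I[c] for c in cs},p);print(n,cs,x.round(3),np.round(f,3))
E
```

```text
m=((q>.3) if n=="tray" else (((q<.085)|(r[...,0]<45))&(r[...,0]<100)).astype(np.uint8)Traceback (most recent call last):
  File "<stdin>", line 1, in <module>
  File "bx.py", line 9
    m=((q>.3) if n=="tray" else (((q<.085)|(r[...,0]<45))&(r[...,0]<100)).astype(np.uint8)
      ^
SyntaxError: '(' was never closed
```

```bash
sed -i '9s/.*/        m=(q>.3 if n=="tray" else ((q<.085)|(r[...,0]<45))\&(r[...,0]<100)).astype(np.uint8)/' bx.py
python3 - <<'E'
from bx import *
I={c:cv2.imread(f"pics/{c}0.png")[...,::-1] for c in("top","scene")}
n,p="reject_box",[.5,.36]
for cs in(("top",),("scene",),("top","scene")):
    x,f=fitb(n,{c:I[c] for c in cs},p);print(n,cs,x.round(3),np.round(f,3))
E
```

```text
reject_box ('top',) [ 0.499  0.36  -0.277] [0.076]
reject_box ('scene',) [ 0.499  0.361 -0.237] [0.044]
reject_box ('top', 'scene') [ 0.5    0.362 -0.272] [0.079 0.046]
```

Emit:
apply_moves(
  rows=[
    {"tx": 0,"ty": 0,"tz": 30,"rx": 0,"ry": 0,"rz": 0,"jaw": 0.5},
    {"tx": 0,"ty": 0,"tz": 30,"rx": 0,"ry": 0,"rz": 0,"jaw": 0.5},
    {"tx": 0,"ty": 0,"tz": 30,"rx": 0,"ry": 0,"rz": 0,"jaw": 0.5},
    {"tx": 0,"ty": 0,"tz": 16,"rx": 0,"ry": 0,"rz": 0,"jaw": 0.5},
    {"tx": 0,"ty": 0,"tz": 9,"rx": 0,"ry": 0,"rz": 0,"jaw": 0.5},
    {"tx": 0,"ty": 0,"tz": 0,"rx": 0,"ry": 0,"rz": 0,"jaw": 0.2},
    {"tx": 0,"ty": 0,"tz": 0,"rx": 0,"ry": 0,"rz": 0,"jaw": 0.0},
    {"tx": 0,"ty": 0,"tz": 0,"rx": 0,"ry": 0,"rz": 0,"jaw": 0.0},
    {"tx": 0,"ty": 0,"tz": 0,"rx": 0,"ry": 0,"rz": 0,"jaw": 0.0},
    {"tx": 0,"ty": 0,"tz": 0,"rx": 0,"ry": 0,"rz": 0,"jaw": 0.0},
  ],
  squeeze=30,
)

```text
clock: 30.57
position: [0.4764, 0.025, 0.0425]
tcp_rot: [0.707, 0.707, 0.001, 0.001]
wrist_force: [-0.3, -0.4, -0.7]
grip_width: 0.021
grip_force: 29.3
```

Emit:
apply_moves(
  rows=[
    {"tx": 0,"ty": 0,"tz": -15,"rx": 0,"ry": 0,"rz": 0,"jaw": 0.0},
    {"tx": 0,"ty": 0,"tz": -30,"rx": 0,"ry": 0,"rz": 0,"jaw": 0.0},
    {"tx": 0,"ty": 0,"tz": -30,"rx": 0,"ry": 0,"rz": 0,"jaw": 0.0},
    {"tx": 0,"ty": 0,"tz": -30,"rx": 0,"ry": 0,"rz": 0,"jaw": 0.0},
    {"tx": 29,"ty": 3,"tz": 0,"rx": 0,"ry": 0,"rz": 0,"jaw": 0.0},
    {"tx": 29,"ty": 3,"tz": 0,"rx": 0,"ry": 0,"rz": 0,"jaw": 0.0},
    {"tx": 29,"ty": 3,"tz": 0,"rx": 0,"ry": 0,"rz": 0,"jaw": 0.0},
    {"tx": 29,"ty": 3,"tz": 0,"rx": 0,"ry": 0,"rz": 0,"jaw": 0.0},
    {"tx": 29,"ty": 3,"tz": 0,"rx": 0,"ry": 0,"rz": 0,"jaw": 0.0},
    {"tx": 29,"ty": 3,"tz": 0,"rx": 0,"ry": 0,"rz": 0,"jaw": 0.0},
  ],
)

```text
clock: 31.4
position: [0.4937, 0.2007, 0.1471]
tcp_rot: [0.707, 0.707, 0.001, 0.0]
wrist_force: [0.0, -0.4, 0.1]
grip_width: 0.0212
grip_force: 30.0
```

Emit:
apply_moves(
  rows=[
    {"tx": 29,"ty": 3,"tz": 0,"rx": 0,"ry": 0,"rz": 0,"jaw": 0.0},
    {"tx": 29,"ty": 3,"tz": 0,"rx": 0,"ry": 0,"rz": 0,"jaw": 0.0},
    {"tx": 29,"ty": 3,"tz": 0,"rx": 0,"ry": 0,"rz": 0,"jaw": 0.0},
    {"tx": 29,"ty": 3,"tz": 0,"rx": 0,"ry": 0,"rz": 0,"jaw": 0.0},
    {"tx": 29,"ty": 2,"tz": 0,"rx": 0,"ry": 0,"rz": 0,"jaw": 0.0},
    {"tx": 29,"ty": 2,"tz": 0,"rx": 0,"ry": 0,"rz": 0,"jaw": 0.0},
    {"tx": 26.6,"ty": 0,"tz": 0,"rx": 0,"ry": 0,"rz": 0,"jaw": 0.0},
    {"tx": 0,"ty": 0,"tz": 0,"rx": 0,"ry": 0,"rz": 0,"jaw": 0.0},
    {"tx": 0,"ty": 0,"tz": 0,"rx": 0,"ry": 0,"rz": 0,"jaw": 0.0},
  ],
)

```text
clock: 32.15
position: [0.509, 0.4009, 0.1465]
tcp_rot: [0.706, 0.708, 0.0, 0.0]
wrist_force: [0.2, 0.3, -0.8]
grip_width: 0.0211
grip_force: 30.0
```

```bash
python3 - <<'E'
from bx import *
st();b=snap("scene");a=snap("top")
print(fitb("reject_box",{"scene":b},[.5,.36]), fitb("tray",{"scene":b,"top":a},[.47,-.366]))
E
```

```text
t32.15 pos [0.509  0.4009 0.1465] q [7.062e-01 7.080e-01 1.000e-04 0.000e+00] F [ 0.2  0.3 -0.8] w 0.0211 g 30.0
(array([ 0.50005354,  0.36208224, -0.27208395]), [np.float64(0.048260149130074564)]) (array([ 0.47339316, -0.36437787, -0.25704054]), [np.float64(0.024924295364546937), np.float64(0.029378672334041754)])
```

Emit:
apply_moves(
  rows=[
    {"tx": 0,"ty": 0,"tz": 30,"rx": 0,"ry": 0,"rz": 0,"jaw": 0.0},
    {"tx": 0,"ty": 0,"tz": 30,"rx": 0,"ry": 0,"rz": 0,"jaw": 0.0},
    {"tx": 0,"ty": 0,"tz": 25,"rx": 0,"ry": 0,"rz": 0,"jaw": 0.0},
    {"tx": 0,"ty": 0,"tz": 14,"rx": 0,"ry": 0,"rz": 0,"jaw": 0.0},
    {"tx": 0,"ty": 0,"tz": 8,"rx": 0,"ry": 0,"rz": 0,"jaw": 0.0},
    {"tx": 0,"ty": 0,"tz": 4,"rx": 0,"ry": 0,"rz": 0,"jaw": 0.0},
    {"tx": 0,"ty": 0,"tz": 0,"rx": 0,"ry": 0,"rz": 0,"jaw": 0.0},
    {"tx": 0,"ty": 0,"tz": 0,"rx": 0,"ry": 0,"rz": 0,"jaw": 0.0},
    {"tx": 0,"ty": 0,"tz": 0,"rx": 0,"ry": 0,"rz": 0,"jaw": 0.0},
  ],
)

```text
clock: 33.0
position: [0.5103, 0.4002, 0.0372]
tcp_rot: [0.707, 0.707, 0.001, 0.0]
wrist_force: [-0.4, 0.6, 0.4]
grip_width: 0.0214
grip_force: 30.0
```

Emit:
apply_moves(
  rows=[
    {"tx": 0,"ty": 0,"tz": 0,"rx": 0,"ry": 0,"rz": 0,"jaw": 0.3},
    {"tx": 0,"ty": 0,"tz": 0,"rx": 0,"ry": 0,"rz": 0,"jaw": 0.45},
    {"tx": 0,"ty": 0,"tz": 0,"rx": 0,"ry": 0,"rz": 0,"jaw": 0.45},
    {"tx": 0,"ty": 0,"tz": -15,"rx": 0,"ry": 0,"rz": 0,"jaw": 0.45},
    {"tx": 0,"ty": 0,"tz": -30,"rx": 0,"ry": 0,"rz": 0,"jaw": 0.45},
    {"tx": 0,"ty": 0,"tz": -36,"rx": 0,"ry": 0,"rz": 0,"jaw": 0.45},
    {"tx": 0,"ty": 0,"tz": -30,"rx": 0,"ry": 0,"rz": 0,"jaw": 0.45},
  ],
)

```text
clock: 33.58
position: [0.5091, 0.3998, 0.1484]
tcp_rot: [0.707, 0.707, 0.0, 0.0]
wrist_force: [1.5, 0.1, 0.5]
grip_width: 0.0382
grip_force: 0.0
```

Emit:
apply_moves(
  rows=[
    {"tx": -30,"ty": -2.6,"tz": 0,"rx": 0,"ry": 0,"rz": 0,"jaw": 0.5},
    {"tx": -30,"ty": -2.6,"tz": 0,"rx": 0,"ry": 0,"rz": 0,"jaw": 0.5},
    {"tx": -30,"ty": -2.4,"tz": 0,"rx": 0,"ry": 0,"rz": 0,"jaw": 0.5},
    {"tx": -30,"ty": -2.4,"tz": 0,"rx": 0,"ry": 0,"rz": 0,"jaw": 0.5},
    {"tx": -30,"ty": -2.4,"tz": 0,"rx": 0,"ry": 0,"rz": 0,"jaw": 0.5},
    {"tx": -30,"ty": -2.4,"tz": 0,"rx": 0,"ry": 0,"rz": 0,"jaw": 0.5},
    {"tx": -30,"ty": -2.4,"tz": 0,"rx": 0,"ry": 0,"rz": 0,"jaw": 0.5},
    {"tx": -30,"ty": -2.4,"tz": 0,"rx": 0,"ry": 0,"rz": 0,"jaw": 0.5},
    {"tx": -30,"ty": -2.4,"tz": 0,"rx": 0,"ry": 0,"rz": 0,"jaw": 0.5},
    {"tx": -30,"ty": -2.4,"tz": 0,"rx": 0,"ry": 0,"rz": 0,"jaw": 0.5},
  ],
)

```text
clock: 34.42
position: [0.4848, 0.0985, 0.1467]
tcp_rot: [0.707, 0.707, 0.0, 0.0]
wrist_force: [-0.0, -0.3, 0.6]
grip_width: 0.0427
grip_force: 0.0
```

Emit:
apply_moves(
  rows=[
    {"tx": -30,"ty": -2.4,"tz": 0,"rx": 0,"ry": 0,"rz": 0,"jaw": 0.5},
    {"tx": -30,"ty": -2.4,"tz": 0,"rx": 0,"ry": 0,"rz": 0,"jaw": 0.5},
    {"tx": -30,"ty": -2.4,"tz": 0,"rx": 0,"ry": 0,"rz": 0,"jaw": 0.5},
    {"tx": -26.7,"ty": -2,"tz": 0,"rx": 0,"ry": 0,"rz": 0,"jaw": 0.5},
    {"tx": 0,"ty": 0,"tz": 0,"rx": 0,"ry": 0,"rz": 0,"jaw": 0.5},
    {"tx": 0,"ty": 0,"tz": 0,"rx": 0,"ry": 0,"rz": 0,"jaw": 0.5},
    {"tx": 0,"ty": 0,"tz": 0,"rx": 0,"ry": 0,"rz": 0,"jaw": 0.5},
  ],
)

```text
clock: 35.0
position: [0.476, -0.0167, 0.1465]
tcp_rot: [0.707, 0.707, 0.0, 0.0]
wrist_force: [0.5, -0.0, 0.1]
grip_width: 0.0424
grip_force: 0.0
```

Emit:
apply_moves(
  rows=[
    {"tx": 0,"ty": 0,"tz": 30,"rx": 0,"ry": 0,"rz": 0,"jaw": 0.5},
    {"tx": 0,"ty": 0,"tz": 30,"rx": 0,"ry": 0,"rz": 0,"jaw": 0.5},
    {"tx": 0,"ty": 0,"tz": 25,"rx": 0,"ry": 0,"rz": 0,"jaw": 0.5},
    {"tx": 0,"ty": 0,"tz": 12,"rx": 0,"ry": 0,"rz": 0,"jaw": 0.5},
    {"tx": 0,"ty": 0,"tz": 8,"rx": 0,"ry": 0,"rz": 0,"jaw": 0.5},
    {"tx": 0,"ty": 0,"tz": 0,"rx": 0,"ry": 0,"rz": 0,"jaw": 0.2},
    {"tx": 0,"ty": 0,"tz": 0,"rx": 0,"ry": 0,"rz": 0,"jaw": 0.0},
    {"tx": 0,"ty": 0,"tz": 0,"rx": 0,"ry": 0,"rz": 0,"jaw": 0.0},
    {"tx": 0,"ty": 0,"tz": 0,"rx": 0,"ry": 0,"rz": 0,"jaw": 0.0},
    {"tx": 0,"ty": 0,"tz": 0,"rx": 0,"ry": 0,"rz": 0,"jaw": 0.0},
  ],
)

```text
clock: 35.83
position: [0.4767, -0.0172, 0.0424]
tcp_rot: [0.707, 0.707, 0.0, 0.001]
wrist_force: [0.3, -0.4, -0.0]
grip_width: 0.0209
grip_force: 29.3
```

Emit:
apply_moves(
  rows=[
    {"tx": 0,"ty": 0,"tz": -15,"rx": 0,"ry": 0,"rz": 0,"jaw": 0.0},
    {"tx": 0,"ty": 0,"tz": -30,"rx": 0,"ry": 0,"rz": 0,"jaw": 0.0},
    {"tx": 0,"ty": 0,"tz": -30,"rx": 0,"ry": 0,"rz": 0,"jaw": 0.0},
    {"tx": 0,"ty": 0,"tz": -30,"rx": 0,"ry": 0,"rz": 0,"jaw": 0.0},
    {"tx": -29,"ty": -1,"tz": 0,"rx": 0,"ry": 0,"rz": 0,"jaw": 0.0},
    {"tx": -29,"ty": -1.5,"tz": 0,"rx": 0,"ry": 0,"rz": 0,"jaw": 0.0},
    {"tx": -29,"ty": 0,"tz": 0,"rx": 0,"ry": 0,"rz": 0,"jaw": 0.0},
    {"tx": -29,"ty": 0,"tz": 0,"rx": 0,"ry": 0,"rz": 0,"jaw": 0.0},
    {"tx": -29,"ty": 0,"tz": 0,"rx": 0,"ry": 0,"rz": 0,"jaw": 0.0},
    {"tx": -29,"ty": 0,"tz": 0,"rx": 0,"ry": 0,"rz": 0,"jaw": 0.0},
  ],
)

```text
clock: 36.67
position: [0.4735, -0.1926, 0.147]
tcp_rot: [0.707, 0.707, 0.0, 0.001]
wrist_force: [0.2, 0.5, -0.0]
grip_width: 0.0213
grip_force: 30.1
```

Emit:
apply_moves(
  rows=[
    {"tx": -29,"ty": 0,"tz": 0,"rx": 0,"ry": 0,"rz": 0,"jaw": 0.0},
    {"tx": -29,"ty": 0,"tz": 0,"rx": 0,"ry": 0,"rz": 0,"jaw": 0.0},
    {"tx": -29,"ty": 0,"tz": 0,"rx": 0,"ry": 0,"rz": 0,"jaw": 0.0},
    {"tx": -29,"ty": 0,"tz": 0,"rx": 0,"ry": 0,"rz": 0,"jaw": 0.0},
    {"tx": -29,"ty": 0,"tz": 0,"rx": 0,"ry": 0,"rz": 0,"jaw": 0.0},
    {"tx": -29,"ty": 0,"tz": 0,"rx": 0,"ry": 0,"rz": 0,"jaw": 0.0},
    {"tx": 0,"ty": 0,"tz": 0,"rx": 0,"ry": 0,"rz": 0,"jaw": 0.0},
    {"tx": 0,"ty": 0,"tz": 0,"rx": 0,"ry": 0,"rz": 0,"jaw": 0.0},
  ],
)

```text
clock: 37.33
position: [0.4732, -0.3664, 0.1464]
tcp_rot: [0.708, 0.707, 0.0, -0.0]
wrist_force: [0.3, 0.2, -1.1]
grip_width: 0.0212
grip_force: 30.1
```

```bash
python3 - <<'E'
from bx import *
st();b=snap("scene");a=snap("top")
print(fitb("reject_box",{"scene":b,"top":a},[.5,.36]), fitb("tray",{"scene":b},[.47,-.366]))
E
```

```text
t37.33 pos [ 0.4732 -0.3664  0.1464] q [ 7.077e-01  7.065e-01  1.000e-04 -0.000e+00] F [ 0.3  0.2 -1.1] w 0.0212 g 30.1
(array([ 0.49489808,  0.32711928, -0.23801644]), [np.float64(0.04334616163662143), np.float64(0.9739316239316239)]) (array([ 0.47431468, -0.3637639 , -0.25381925]), [np.float64(0.057525917842388335)])
```

Emit:
apply_moves(
  rows=[
    {"tx": 0,"ty": 0,"tz": 30,"rx": 0,"ry": 0,"rz": 0,"jaw": 0.0},
    {"tx": 0,"ty": 0,"tz": 30,"rx": 0,"ry": 0,"rz": 0,"jaw": 0.0},
    {"tx": 0,"ty": 0,"tz": 25,"rx": 0,"ry": 0,"rz": 0,"jaw": 0.0},
    {"tx": 0,"ty": 0,"tz": 14,"rx": 0,"ry": 0,"rz": 0,"jaw": 0.0},
    {"tx": 0,"ty": 0,"tz": 8,"rx": 0,"ry": 0,"rz": 0,"jaw": 0.0},
    {"tx": 0,"ty": 0,"tz": 4,"rx": 0,"ry": 0,"rz": 0,"jaw": 0.0},
    {"tx": 0,"ty": 0,"tz": 0,"rx": 0,"ry": 0,"rz": 0,"jaw": 0.0},
    {"tx": 0,"ty": 0,"tz": 0,"rx": 0,"ry": 0,"rz": 0,"jaw": 0.0},
    {"tx": 0,"ty": 0,"tz": 0,"rx": 0,"ry": 0,"rz": 0,"jaw": 0.0},
  ],
)

```text
clock: 38.18
position: [0.4743, -0.3656, 0.0368]
tcp_rot: [0.707, 0.707, -0.0, 0.001]
wrist_force: [-0.4, -0.4, -0.6]
grip_width: 0.0214
grip_force: 30.1
```

Emit:
apply_moves(
  rows=[
    {"tx": 0,"ty": 0,"tz": 0,"rx": 0,"ry": 0,"rz": 0,"jaw": 0.3},
    {"tx": 0,"ty": 0,"tz": 0,"rx": 0,"ry": 0,"rz": 0,"jaw": 0.45},
    {"tx": 0,"ty": 0,"tz": 0,"rx": 0,"ry": 0,"rz": 0,"jaw": 0.45},
    {"tx": 0,"ty": 0,"tz": -15,"rx": 0,"ry": 0,"rz": 0,"jaw": 0.45},
    {"tx": 0,"ty": 0,"tz": -30,"rx": 0,"ry": 0,"rz": 0,"jaw": 0.45},
    {"tx": 0,"ty": 0,"tz": -36,"rx": 0,"ry": 0,"rz": 0,"jaw": 0.45},
    {"tx": 0,"ty": 0,"tz": -30,"rx": 0,"ry": 0,"rz": 0,"jaw": 0.45},
  ],
)

```text
clock: 38.77
position: [0.4735, -0.3649, 0.1483]
tcp_rot: [0.707, 0.707, 0.0, 0.0]
wrist_force: [0.6, -0.3, 0.5]
grip_width: 0.0387
grip_force: 0.0
```

```bash
python3 - <<'E'
from bx import *
st();b=snap("scene");a=snap("top")
for c,i in(("scene",b),("top",a)): print(c,fitb("reject_box",{c:i},[.495,.33]))
o=np.concatenate([cv2.resize(a[180:330,40:240,::-1],(400,300)),cv2.resize(b[90:240,320:520,::-1],(400,300))],1);cv2.imwrite("pics/g1.png",o)
E
```

```text
t38.77 pos [ 0.4735 -0.3649  0.1483] q [7.069e-01 7.073e-01 0.000e+00 2.000e-04] F [ 0.6 -0.3  0.5] w 0.0387 g 0.0
scene (array([ 0.49497393,  0.32703533, -0.26267804]), [np.float64(0.04547291835084883)])
top (array([ 0.48204106,  0.31274746, -0.43877656]), [np.float64(0.9625107727664465)])
```

View pics/g1.png

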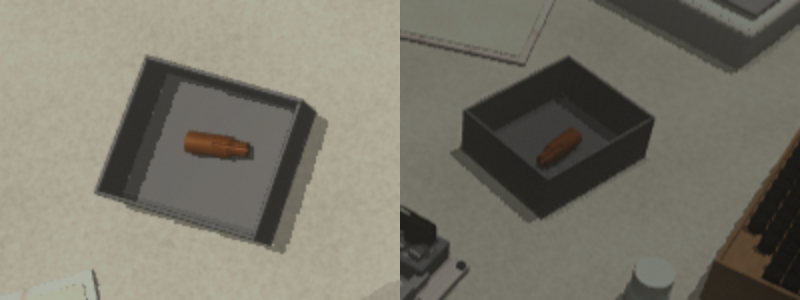

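```bash
python3 - <<'E'
from h import *
c,s=np.cos(-.262),np.sin(-.262)
for p in((185,142),(250,150),(217,147)):
    w=onz("top",40+p[0]/2,180+p[1]/2,.015);d=w[:2]-[.495,.327]+[0,.001]
    print(w.round(4),"box",(np.array([[c,s],[-s,c]])@d).round(4))
for b in([0,-.05],[0,.05],[0,-.045]):
    print(b,(np.array([[c,-s],[s,c]])@b+[.495,.327]).round(4))
E
```

```text
[0.505  0.3546 0.015 ] box [0.0023 0.0302]
[0.4977 0.2899 0.015 ] box [ 0.012  -0.0342]
[0.5004 0.3226 0.015 ] box [ 0.0061 -0.0018]
[0, -0.05] [0.482  0.2787]
[0, 0.05] [0.508  0.3753]
[0, -0.045] [0.4833 0.2835]
```

Emit:
apply_moves(
  rows=[
    {"tx": 30,"ty": 3.3,"tz": 0,"rx": 0,"ry": 0,"rz": 0,"jaw": 0.5},
    {"tx": 30,"ty": 0,"tz": 0,"rx": 0,"ry": 0,"rz": 0,"jaw": 0.5},
    {"tx": 30,"ty": 0,"tz": 0,"rx": 0,"ry": 0,"rz": 0,"jaw": 0.5},
    {"tx": 30,"ty": 0,"tz": 0,"rx": 0,"ry": 0,"rz": 0,"jaw": 0.5},
    {"tx": 30,"ty": 0,"tz": 0,"rx": 0,"ry": 0,"rz": 0,"jaw": 0.5},
    {"tx": 30,"ty": 0,"tz": 0,"rx": 0,"ry": 0,"rz": 0,"jaw": 0.5},
    {"tx": 30,"ty": 0,"tz": 0,"rx": 0,"ry": 0,"rz": 0,"jaw": 0.5},
    {"tx": 30,"ty": 0,"tz": 0,"rx": 0,"ry": 0,"rz": 0,"jaw": 0.5},
    {"tx": 30,"ty": 0,"tz": 0,"rx": 0,"ry": 0,"rz": 0,"jaw": 0.5},
    {"tx": 30,"ty": 0,"tz": 0,"rx": 0,"ry": 0,"rz": 0,"jaw": 0.5},
  ],
)

```text
clock: 39.7
position: [0.4764, -0.0636, 0.146]
tcp_rot: [0.707, 0.707, 0.0, -0.0]
wrist_force: [1.1, 0.6, 0.6]
grip_width: 0.0426
grip_force: 0.0
```

Emit:
apply_moves(
  rows=[
    {"tx": 6,"ty": 0,"tz": 0,"rx": 0,"ry": 0,"rz": 0,"jaw": 0.5},
    {"tx": 0,"ty": 0,"tz": 0,"rx": 0,"ry": 0,"rz": 0,"jaw": 0.5},
    {"tx": 0,"ty": 0,"tz": 0,"rx": 0,"ry": 0,"rz": 0,"jaw": 0.5},
  ],
)

```text
clock: 39.95
position: [0.4768, -0.0593, 0.1461]
tcp_rot: [0.707, 0.708, -0.0, 0.0]
wrist_force: [0.3, -0.5, -0.4]
grip_width: 0.0426
grip_force: 0.0
```

Emit:
apply_moves(
  rows=[
    {"tx": 0,"ty": 0,"tz": 30,"rx": 0,"ry": 0,"rz": 0,"jaw": 0.5},
    {"tx": 0,"ty": 0,"tz": 30,"rx": 0,"ry": 0,"rz": 0,"jaw": 0.5},
    {"tx": 0,"ty": 0,"tz": 25,"rx": 0,"ry": 0,"rz": 0,"jaw": 0.5},
    {"tx": 0,"ty": 0,"tz": 12,"rx": 0,"ry": 0,"rz": 0,"jaw": 0.5},
    {"tx": 0,"ty": 0,"tz": 8,"rx": 0,"ry": 0,"rz": 0,"jaw": 0.5},
    {"tx": 0,"ty": 0,"tz": 0,"rx": 0,"ry": 0,"rz": 0,"jaw": 0.2},
    {"tx": 0,"ty": 0,"tz": 0,"rx": 0,"ry": 0,"rz": 0,"jaw": 0.0},
    {"tx": 0,"ty": 0,"tz": 0,"rx": 0,"ry": 0,"rz": 0,"jaw": 0.0},
    {"tx": 0,"ty": 0,"tz": 0,"rx": 0,"ry": 0,"rz": 0,"jaw": 0.0},
    {"tx": 0,"ty": 0,"tz": 0,"rx": 0,"ry": 0,"rz": 0,"jaw": 0.0},
  ],
)

```text
clock: 40.78
position: [0.4775, -0.0593, 0.0424]
tcp_rot: [0.707, 0.707, 0.0, 0.001]
wrist_force: [-0.0, -0.2, -0.2]
grip_width: 0.0205
grip_force: 31.8
```

Emit:
apply_moves(
  rows=[
    {"tx": 0,"ty": 0,"tz": -15,"rx": 0,"ry": 0,"rz": 0,"jaw": 0.0},
    {"tx": 0,"ty": 0,"tz": -30,"rx": 0,"ry": 0,"rz": 0,"jaw": 0.0},
    {"tx": 0,"ty": 0,"tz": -30,"rx": 0,"ry": 0,"rz": 0,"jaw": 0.0},
    {"tx": 0,"ty": 0,"tz": -30,"rx": 0,"ry": 0,"rz": 0,"jaw": 0.0},
    {"tx": 30,"ty": 2,"tz": 0,"rx": 0,"ry": 0,"rz": 0,"jaw": 0.0},
    {"tx": 30,"ty": 2,"tz": 0,"rx": 0,"ry": 0,"rz": 0,"jaw": 0.0},
    {"tx": 30,"ty": 2,"tz": 0,"rx": 0,"ry": 0,"rz": 0,"jaw": 0.0},
    {"tx": 30,"ty": 2,"tz": 0,"rx": 0,"ry": 0,"rz": 0,"jaw": 0.0},
    {"tx": 30,"ty": 2,"tz": 0,"rx": 0,"ry": 0,"rz": 0,"jaw": 0.0},
    {"tx": 30,"ty": 2,"tz": 0,"rx": 0,"ry": 0,"rz": 0,"jaw": 0.0},
  ],
)

```text
clock: 41.62
position: [0.4888, 0.1226, 0.1471]
tcp_rot: [0.707, 0.707, 0.001, 0.0]
wrist_force: [0.9, 0.2, 0.2]
grip_width: 0.0204
grip_force: 31.7
```

Emit:
apply_moves(
  rows=[
    {"tx": 30,"ty": 4,"tz": 0,"rx": 0,"ry": 0,"rz": 0,"jaw": 0.0},
    {"tx": 30,"ty": 4,"tz": 0,"rx": 0,"ry": 0,"rz": 0,"jaw": 0.0},
    {"tx": 30,"ty": 4,"tz": 0,"rx": 0,"ry": 0,"rz": 0,"jaw": 0.0},
    {"tx": 30,"ty": 4,"tz": 0,"rx": 0,"ry": 0,"rz": 0,"jaw": 0.0},
    {"tx": 30,"ty": 4,"tz": 0,"rx": 0,"ry": 0,"rz": 0,"jaw": 0.0},
    {"tx": 30,"ty": 0,"tz": 0,"rx": 0,"ry": 0,"rz": 0,"jaw": 0.0},
    {"tx": 30,"ty": 0,"tz": 0,"rx": 0,"ry": 0,"rz": 0,"jaw": 0.0},
    {"tx": 30,"ty": 0,"tz": 0,"rx": 0,"ry": 0,"rz": 0,"jaw": 0.0},
    {"tx": 16.7,"ty": 0,"tz": 0,"rx": 0,"ry": 0,"rz": 0,"jaw": 0.0},
    {"tx": 0,"ty": 0,"tz": 0,"rx": 0,"ry": 0,"rz": 0,"jaw": 0.0},
  ],
)

```text
clock: 42.45
position: [0.5079, 0.381, 0.1465]
tcp_rot: [0.706, 0.708, 0.001, -0.0]
wrist_force: [0.5, -0.9, -0.0]
grip_width: 0.0203
grip_force: 31.7
```

```bash
python3 - <<'E'
from bx import *
st();b=snap("scene");a=snap("top")
print(fitb("reject_box",{"scene":b},[.495,.33]),fitb("tray",{"scene":b,"top":a},[.47,-.366]))
E
```

```text
t42.45 pos [0.5079 0.381  0.1465] q [ 7.057e-01  7.085e-01  6.000e-04 -2.000e-04] F [ 0.5 -0.9 -0. ] w 0.0203 g 31.7
(array([ 0.49476088,  0.32711264, -0.28671403]), [np.float64(0.049576783555018135)]) (array([ 0.47332745, -0.36461503, -0.25744027]), [np.float64(0.023174430360059103), np.float64(0.02975)])
```

Emit:
apply_moves(
  rows=[
    {"tx": 0,"ty": 0,"tz": 0,"rx": 0,"ry": 0,"rz": 0,"jaw": 0.0},
    {"tx": 0,"ty": 0,"tz": 30,"rx": 0,"ry": 0,"rz": 0,"jaw": 0.0},
    {"tx": 0,"ty": 0,"tz": 30,"rx": 0,"ry": 0,"rz": 0,"jaw": 0.0},
    {"tx": 0,"ty": 0,"tz": 25,"rx": 0,"ry": 0,"rz": 0,"jaw": 0.0},
    {"tx": 0,"ty": 0,"tz": 14,"rx": 0,"ry": 0,"rz": 0,"jaw": 0.0},
    {"tx": 0,"ty": 0,"tz": 8,"rx": 0,"ry": 0,"rz": 0,"jaw": 0.0},
    {"tx": 0,"ty": 0,"tz": 5,"rx": 0,"ry": 0,"rz": 0,"jaw": 0.0},
    {"tx": 0,"ty": 0,"tz": 0,"rx": 0,"ry": 0,"rz": 0,"jaw": 0.0},
    {"tx": 0,"ty": 0,"tz": 0,"rx": 0,"ry": 0,"rz": 0,"jaw": 0.0},
  ],
)

```text
clock: 43.3
position: [0.5095, 0.378, 0.0359]
tcp_rot: [0.707, 0.707, 0.001, 0.0]
wrist_force: [-0.4, 0.6, 0.4]
grip_width: 0.0205
grip_force: 31.7
```

Emit:
apply_moves(
  rows=[
    {"tx": 0,"ty": 0,"tz": 0,"rx": 0,"ry": 0,"rz": 0,"jaw": 0.3},
    {"tx": 0,"ty": 0,"tz": 0,"rx": 0,"ry": 0,"rz": 0,"jaw": 0.4},
    {"tx": 0,"ty": 0,"tz": 0,"rx": 0,"ry": 0,"rz": 0,"jaw": 0.4},
    {"tx": 0,"ty": 0,"tz": -10,"rx": 0,"ry": 0,"rz": 0,"jaw": 0.4},
    {"tx": 0,"ty": 0,"tz": -30,"rx": 0,"ry": 0,"rz": 0,"jaw": 0.4},
    {"tx": 0,"ty": 0,"tz": -36,"rx": 0,"ry": 0,"rz": 0,"jaw": 0.45},
    {"tx": 0,"ty": 0,"tz": -36,"rx": 0,"ry": 0,"rz": 0,"jaw": 0.45},
  ],
)

```text
clock: 43.88
position: [0.5078, 0.3775, 0.148]
tcp_rot: [0.707, 0.707, -0.0, -0.0]
wrist_force: [0.8, -0.3, 0.3]
grip_width: 0.0386
grip_force: 0.0
```

Emit:
apply_moves(
  rows=[
    {"tx": -30,"ty": -3,"tz": 0,"rx": 0,"ry": 0,"rz": 0,"jaw": 0.5},
    {"tx": -30,"ty": -3,"tz": 0,"rx": 0,"ry": 0,"rz": 0,"jaw": 0.5},
    {"tx": -30,"ty": -3,"tz": 0,"rx": 0,"ry": 0,"rz": 0,"jaw": 0.5},
    {"tx": -30,"ty": -3,"tz": 0,"rx": 0,"ry": 0,"rz": 0,"jaw": 0.5},
    {"tx": -30,"ty": -3,"tz": 0,"rx": 0,"ry": 0,"rz": 0,"jaw": 0.5},
    {"tx": -30,"ty": -3,"tz": 0,"rx": 0,"ry": 0,"rz": 0,"jaw": 0.5},
    {"tx": -30,"ty": -3,"tz": 0,"rx": 0,"ry": 0,"rz": 0,"jaw": 0.5},
    {"tx": -30,"ty": -3,"tz": 0,"rx": 0,"ry": 0,"rz": 0,"jaw": 0.5},
    {"tx": -30,"ty": -3,"tz": 0,"rx": 0,"ry": 0,"rz": 0,"jaw": 0.5},
    {"tx": -30,"ty": -3,"tz": 0,"rx": 0,"ry": 0,"rz": 0,"jaw": 0.5},
  ],
)

```text
clock: 44.72
position: [0.4785, 0.0765, 0.1474]
tcp_rot: [0.707, 0.707, 0.0, 0.001]
wrist_force: [0.4, -0.3, 0.6]
grip_width: 0.0425
grip_force: 0.0
```

Emit:
apply_moves(
  rows=[
    {"tx": -30,"ty": -1,"tz": 0,"rx": 0,"ry": 0,"rz": 0,"jaw": 0.5},
    {"tx": -30,"ty": 0,"tz": 0,"rx": 0,"ry": 0,"rz": 0,"jaw": 0.5},
    {"tx": -30,"ty": 0,"tz": 0,"rx": 0,"ry": 0,"rz": 0,"jaw": 0.5},
    {"tx": -30,"ty": 0,"tz": 0,"rx": 0,"ry": 0,"rz": 0,"jaw": 0.5},
    {"tx": -30,"ty": 0,"tz": 0,"rx": 0,"ry": 0,"rz": 0,"jaw": 0.5},
    {"tx": -27.5,"ty": 0,"tz": 0,"rx": 0,"ry": 0,"rz": 0,"jaw": 0.5},
    {"tx": 0,"ty": 0,"tz": 0,"rx": 0,"ry": 0,"rz": 0,"jaw": 0.5},
    {"tx": 0,"ty": 0,"tz": 0,"rx": 0,"ry": 0,"rz": 0,"jaw": 0.5},
    {"tx": 0,"ty": 0,"tz": 0,"rx": 0,"ry": 0,"rz": 0,"jaw": 0.5},
  ],
)

```text
clock: 45.47
position: [0.4778, -0.0995, 0.1469]
tcp_rot: [0.707, 0.707, 0.0, 0.0]
wrist_force: [-0.3, -0.2, -1.1]
grip_width: 0.0429
grip_force: 0.0
```

Emit:
apply_moves(
  rows=[
    {"tx": 0,"ty": 0,"tz": 30,"rx": 0,"ry": 0,"rz": 0,"jaw": 0.5},
    {"tx": 0,"ty": 0,"tz": 30,"rx": 0,"ry": 0,"rz": 0,"jaw": 0.5},
    {"tx": 0,"ty": 0,"tz": 25,"rx": 0,"ry": 0,"rz": 0,"jaw": 0.5},
    {"tx": 0,"ty": 0,"tz": 12,"rx": 0,"ry": 0,"rz": 0,"jaw": 0.5},
    {"tx": 0,"ty": 0,"tz": 8,"rx": 0,"ry": 0,"rz": 0,"jaw": 0.5},
    {"tx": 0,"ty": 0,"tz": 0,"rx": 0,"ry": 0,"rz": 0,"jaw": 0.2},
    {"tx": 0,"ty": 0,"tz": 0,"rx": 0,"ry": 0,"rz": 0,"jaw": 0.0},
    {"tx": 0,"ty": 0,"tz": 0,"rx": 0,"ry": 0,"rz": 0,"jaw": 0.0},
    {"tx": 0,"ty": 0,"tz": 0,"rx": 0,"ry": 0,"rz": 0,"jaw": 0.0},
    {"tx": 0,"ty": 0,"tz": 0,"rx": 0,"ry": 0,"rz": 0,"jaw": 0.0},
  ],
)

```text
clock: 46.3
position: [0.4785, -0.1001, 0.0424]
tcp_rot: [0.707, 0.707, 0.0, 0.001]
wrist_force: [-1.6, 0.1, -0.6]
grip_width: 0.0208
grip_force: 29.3
```

Emit:
apply_moves(
  rows=[
    {"tx": 0,"ty": 0,"tz": -15,"rx": 0,"ry": 0,"rz": 0,"jaw": 0.0},
    {"tx": 0,"ty": 0,"tz": -30,"rx": 0,"ry": 0,"rz": 0,"jaw": 0.0},
    {"tx": 0,"ty": 0,"tz": -30,"rx": 0,"ry": 0,"rz": 0,"jaw": 0.0},
    {"tx": 0,"ty": 0,"tz": -30,"rx": 0,"ry": 0,"rz": 0,"jaw": 0.0},
    {"tx": 30,"ty": 3,"tz": 0,"rx": 0,"ry": 0,"rz": 0,"jaw": 0.0},
    {"tx": 30,"ty": 0,"tz": 0,"rx": 0,"ry": 0,"rz": 0,"jaw": 0.0},
    {"tx": 30,"ty": 0,"tz": 0,"rx": 0,"ry": 0,"rz": 0,"jaw": 0.0},
    {"tx": 30,"ty": 0,"tz": 0,"rx": 0,"ry": 0,"rz": 0,"jaw": 0.0},
    {"tx": 30,"ty": 0,"tz": 0,"rx": 0,"ry": 0,"rz": 0,"jaw": 0.0},
    {"tx": 30,"ty": 0,"tz": 0,"rx": 0,"ry": 0,"rz": 0,"jaw": 0.0},
  ],
)

```text
clock: 47.13
position: [0.4807, 0.0816, 0.147]
tcp_rot: [0.707, 0.707, 0.0, 0.0]
wrist_force: [0.8, 0.0, -0.8]
grip_width: 0.0208
grip_force: 29.9
```

```bash
python3 - <<'E'
from bx import *
st();b=snap("scene");a=snap("top");np.save("top3.npy",a)
print(fitb("reject_box",{"scene":b},[.495,.33]),fitb("tray",{"scene":b,"top":a},[.47,-.366]))
A=a[180:330,40:240].astype(int)
m=((A[...,0]-A[...,2]>.35*A[...,0])).astype(np.uint8);k,l,s,c=cv2.connectedComponentsWithStats(m)
print([(s[i].tolist(),onz("top",c[i][0]+40,c[i][1]+180,.02).round(3).tolist()) for i in range(1,k) if s[i,4]>40])
E
```

```text
t47.13 pos [0.4807 0.0816 0.147 ] q [7.070e-01 7.072e-01 4.000e-04 5.000e-04] F [ 0.8  0.  -0.8] w 0.0208 g 29.9
(array([ 0.49351715,  0.32468175, -0.2888329 ]), [np.float64(0.8151327610301458)]) (array([ 0.47327291, -0.36463932, -0.25559082]), [np.float64(0.02296434687840573), np.float64(0.03161709572606848)])
[([73, 0, 127, 150, 16483], [0.494, 0.25, 0.02]), ([68, 61, 21, 14, 199], [0.511, 0.382, 0.02])]
```

Emit:
apply_moves(
  rows=[
    {"tx": 30,"ty": 0,"tz": 0,"rx": 0,"ry": 0,"rz": 0,"jaw": 0.0},
    {"tx": 30,"ty": 0,"tz": 0,"rx": 0,"ry": 0,"rz": 0,"jaw": 0.0},
    {"tx": 30,"ty": 0,"tz": 0,"rx": 0,"ry": 0,"rz": 0,"jaw": 0.0},
    {"tx": 30,"ty": 0,"tz": 0,"rx": 0,"ry": 0,"rz": 0,"jaw": 0.0},
    {"tx": 30,"ty": 0,"tz": 0,"rx": 0,"ry": 0,"rz": 0,"jaw": 0.0},
    {"tx": 30,"ty": 0,"tz": 0,"rx": 0,"ry": 0,"rz": 0,"jaw": 0.0},
    {"tx": 15.5,"ty": 0,"tz": 0,"rx": 0,"ry": 0,"rz": 0,"jaw": 0.0},
    {"tx": 0,"ty": 0,"tz": 0,"rx": 0,"ry": 0,"rz": 0.0873,"jaw": 0.0},
    {"tx": 0,"ty": 0,"tz": 0,"rx": 0,"ry": 0,"rz": 0.0873,"jaw": 0.0},
    {"tx": 0,"ty": 0,"tz": 0,"rx": 0,"ry": 0,"rz": 0.0873,"jaw": 0.0},
  ],
)

```text
clock: 48.07
position: [0.4809, 0.2757, 0.1467]
tcp_rot: [0.794, 0.607, 0.0, 0.0]
wrist_force: [0.4, -0.3, 0.1]
grip_width: 0.0211
grip_force: 29.9
```

Emit:
apply_moves(
  rows=[
    {"tx": 0,"ty": 0,"tz": 0,"rx": 0,"ry": 0,"rz": 0,"jaw": 0.0},
    {"tx": 0,"ty": 0,"tz": 30,"rx": 0,"ry": 0,"rz": 0,"jaw": 0.0},
    {"tx": 0,"ty": 0,"tz": 30,"rx": 0,"ry": 0,"rz": 0,"jaw": 0.0},
    {"tx": 0,"ty": 0,"tz": 20,"rx": 0,"ry": 0,"rz": 0,"jaw": 0.0},
    {"tx": 0,"ty": 0,"tz": 10,"rx": 0,"ry": 0,"rz": 0,"jaw": 0.0},
    {"tx": 0,"ty": 0,"tz": 10,"rx": 0,"ry": 0,"rz": 0,"jaw": 0.0},
    {"tx": 0,"ty": 0,"tz": 7,"rx": 0,"ry": 0,"rz": 0,"jaw": 0.0},
    {"tx": 0,"ty": 0,"tz": 5,"rx": 0,"ry": 0,"rz": 0,"jaw": 0.0},
    {"tx": 0,"ty": 0,"tz": 0,"rx": 0,"ry": 0,"rz": 0,"jaw": 0.0},
    {"tx": 0,"ty": 0,"tz": 0,"rx": 0,"ry": 0,"rz": 0,"jaw": 0.0},
  ],
)

```text
clock: 48.9
position: [0.4811, 0.2759, 0.0352]
tcp_rot: [0.793, 0.609, 0.001, 0.0]
wrist_force: [0.6, 0.5, -0.3]
grip_width: 0.0208
grip_force: 29.9
```

Emit:
apply_moves(
  rows=[
    {"tx": 0,"ty": 0,"tz": 0,"rx": 0,"ry": 0,"rz": 0,"jaw": 0.3},
    {"tx": 0,"ty": 0,"tz": 0,"rx": 0,"ry": 0,"rz": 0,"jaw": 0.4},
    {"tx": 0,"ty": 0,"tz": 0,"rx": 0,"ry": 0,"rz": 0,"jaw": 0.4},
    {"tx": 0,"ty": 0,"tz": -10,"rx": 0,"ry": 0,"rz": 0,"jaw": 0.4},
    {"tx": 0,"ty": 0,"tz": -30,"rx": 0,"ry": 0,"rz": 0,"jaw": 0.4},
    {"tx": 0,"ty": 0,"tz": -36,"rx": 0,"ry": 0,"rz": 0,"jaw": 0.4},
    {"tx": 0,"ty": 0,"tz": -36,"rx": 0,"ry": 0,"rz": 0,"jaw": 0.4},
  ],
)

```text
clock: 49.48
position: [0.4798, 0.2756, 0.148]
tcp_rot: [0.793, 0.609, -0.0, -0.0]
wrist_force: [0.6, 0.5, -0.0]
grip_width: 0.0337
grip_force: 0.0
```

Emit:
apply_moves(
  rows=[
    {"tx": -30,"ty": 0,"tz": -5,"rx": 0,"ry": 0,"rz": 0,"jaw": 0.4},
    {"tx": -30,"ty": 0,"tz": -5,"rx": 0,"ry": 0,"rz": 0,"jaw": 0.4},
    {"tx": -30,"ty": 0,"tz": -5,"rx": 0,"ry": 0,"rz": 0,"jaw": 0.4},
    {"tx": -30,"ty": 0,"tz": -5,"rx": 0,"ry": 0,"rz": 0,"jaw": 0.4},
    {"tx": -30,"ty": 0,"tz": -5,"rx": 0,"ry": 0,"rz": 0,"jaw": 0.4},
    {"tx": -30,"ty": 0,"tz": -5,"rx": 0,"ry": 0,"rz": 0,"jaw": 0.4},
    {"tx": -30,"ty": 0,"tz": -5,"rx": 0,"ry": 0,"rz": 0,"jaw": 0.4},
    {"tx": -30,"ty": 0,"tz": -5,"rx": 0,"ry": 0,"rz": 0,"jaw": 0.4},
    {"tx": 0,"ty": 0,"tz": 0,"rx": 0,"ry": 0,"rz": 0,"jaw": 0.4},
    {"tx": 0,"ty": 0,"tz": 0,"rx": 0,"ry": 0,"rz": 0,"jaw": 0.4},
  ],
)

```text
clock: 50.32
position: [0.4188, 0.0427, 0.1875]
tcp_rot: [0.794, 0.608, 0.001, 0.001]
wrist_force: [-0.3, -0.2, 0.6]
grip_width: 0.0344
grip_force: 0.0
```

```bash
python3 - <<'E'
from bx import *
st();b=snap("scene");a=snap("top")
print(fitb("reject_box",{"scene":b},[.495,.33]),fitb("tray",{"scene":b,"top":a},[.47,-.366]))
o=np.zeros((600,800,3),np.uint8)
f=lambda im,x,y,w,h:cv2.resize(im[y:y+h,x:x+w,::-1],(400,300),interpolation=cv2.INTER_CUBIC)
o[:300,:400]=f(a,40,180,200,150);o[:300,400:]=f(b,320,80,160,120);o[300:,:400]=f(a,420,200,160,120);o[300:,400:]=f(b,230,180,200,150)
cv2.imwrite("pics/z1.png",o)
E
```

```text
t50.32 pos [0.4188 0.0427 0.1875] q [7.941e-01 6.077e-01 7.000e-04 7.000e-04] F [-0.3 -0.2  0.6] w 0.0344 g 0.0
(array([ 0.49434153,  0.32757295, -0.23919766]), [np.float64(0.0520686175580222)]) (array([ 0.47339316, -0.36437787, -0.25704054]), [np.float64(0.025001941144498798), np.float64(0.031003875484435554)])
```

View pics/z1.png

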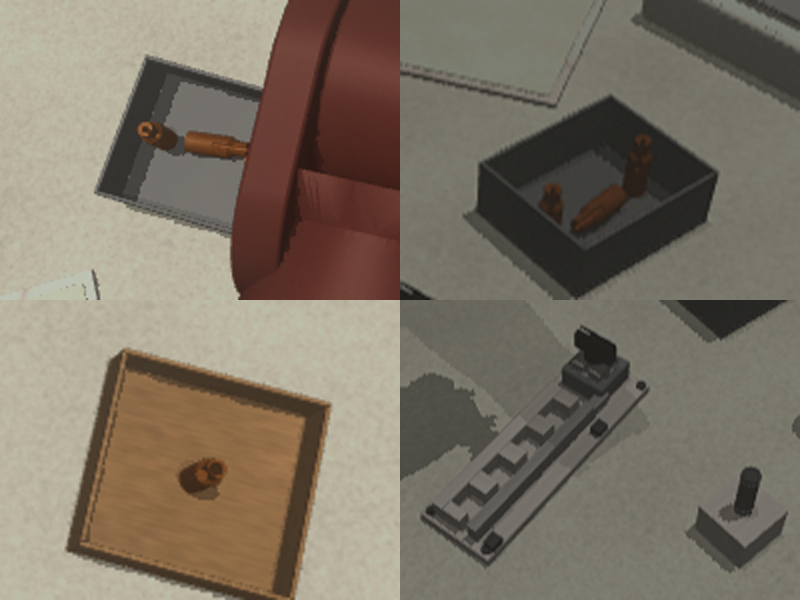

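The final picture shows three rejects in the grey box (two standing, one lying). The sound vial stands in the tray, the nest is empty with the knob open, and the pin is home.

```bash
python3 -c "
from cell import manip
print(manip.close_job())"
```

```text
the job is handed in; nothing more can be done
None
```

I handed the job in without a verdict coming back: the vial in pocket 3 tested sound and is in the tray, pockets 1, 2 and 4 tested reject and are in the grey box (one lying on its side), the pin is home and the knob is back in its open slot.

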